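# Make up the two pick-up sets by the front door

## Robot

A 6-joint arm with a two-finger parallel gripper is mounted at the origin on the work surface. World frame = base frame: x ahead of the robot, y to its left, z up, the work surface at z = 0. Lengths are in mm, angles in rad, forces in N, time in s.
With the tool pointing down it reaches from about 350 to 975 mm from the base axis. Payload 7.1 kg.
Tool frame: the origin (TCP) lies at the very end of the fingers, on their centre line; the grasp point (between the pads) lies 19 mm behind it; y points along the fingers, x is the direction in which the jaws open and shut, and the axes are right-handed (so a half turn about y gives the same grasp; the last joint's range is limited). The gripper opens to 88 mm and grips with 3 to 60 N. Pads are 20 mm wide; open, the fingers measure 115 mm over their backs; the gripper's body (75 mm by 178 mm) begins 61 mm behind the grasp point.
Start: joints at [-1.18, 0.423, 1.63, -0, 1.089, -0.019], TCP at [249.031, -573.226, 197.275] pointing down, gripper open.
Joint ranges: [-3, 3], [-0.9, 2.11], [0.09, 2.58], [-1.31, 4.45], [0.11, 2.69], [-2.54, 2.54]. Speed limits (rad/s): [2.39, 2.39, 3.01, 3.14, 3.14, 3.14].

## Interface

Orientations are given as a rotation vector (axis times angle).
In Python, from workcell import ctrl gives the robot as it stands. The module is installed in compiled form; this text tells all that it offers.
- The arm moves only by the tool jog_arm, never from a script. Its argument "steps" is a list of rows, each an object with "turn": the turn, a rotation vector about the world's x, y, z scaled (see below), a list of three; "dp": the shift along the world's x, y, z scaled (see below), a list of three; "claw": the opening, from 0 (shut) to 1 (fully open). In form: [{"turn": [wx, wy, wz], "dp": [x, y, z], "claw": claw}, ...]. A call has 1 to 12 rows; each row is the pose to reach, as a shift and turn from the pose measured when the call began, turning the shorter way round; what a row does not reach only later rows make up. The controller multiplies each number of a shift by 80 mm and each number of a turn by pi rad. A row lasts 1/12 s, in which the tool goes at most 41.7 mm and 7.16 degrees, less where a joint would pass 70% of its speed; a pose out of reach is approached as far as the arm can. A call with a number of a shift or a turn outside -1 to 1 is refused whole. A call with a gripper value outside its range is refused whole. The fingers move at their own pace and stop on an object; the grip force is fixed at half the most. Time passes only in rows, so rows that repeat a pose let the fingers close. It gives the time, the measured TCP pose, the force and the opening at its end, in the units of the state.
- ctrl.get_obs(): the state, without advancing time (a new reading comes with each control period).
- ctrl.get_image(name): name is "scene" or "top"; returns a dict with "img" (420x560x3 uint8, red, green, blue), "range_z" (420x560 float32, mm along the optical axis (not along the pixel's ray), 0 where there is no reading), "fovy" (degrees; the focal length in pixels is half the picture's height over the tangent of half this angle, whatever the lens; pixels are square), "cx", "cy" (the principal point, pixels), "dist_coeffs" ([k1, k2, p1, p2, k3] as OpenCV has them; the pictures are not rectified), "camera_from_world" (4x4, takes a point from world to camera coordinates). Camera axes: x right, y down, z forward; pixel columns grow to the right and rows downward; lengths in mm; the calibration is good to about 2 mm. A picture is of the moment at which its call begins.
- ctrl.close_job(): hands the job in, once; it reports no verdict.
The state is a dict: "t": time; "qpos": joint angles; "qvel": joint speeds; "joint_torque": joint torques, N m; "ee_pos": TCP position; "orientation": TCP orientation; "ft_force": force on the tool from outside, world axes, zero at the start; "moment": the same for the moment, N m; "width": finger opening in mm.
Only numpy, scipy, OpenCV 4.12 (cv2) and the standard library are available. Lean on these libraries where they do the work, as an engineer would, in place of code of your own. Each camera call takes 0.05 s, during which the arm holds its last target.

## Task

Two visitors will collect their things from the console, so make up the two sets: the short round-headed key and the small polish tin in the round glass dish, and the long key, the large polish tin and the shoe brush in the rectangular bamboo tray. Set each thing down without dropping it, so that it rests flat on the floor of its dish or tray, the brush on its bristles, nothing on top of anything else or propped on a rim. Leave the dish and tray where they stand, and do not disturb the bamboo box, the air freshener or the hook plate.

Things in the scene. Friction and masses are not known exactly. Their poses are not given: they have to be found in the camera images.
- dish: Round turquoise glass dish, 200 mm across the rim, 20 mm high, heavy (0.7 kg), loose. Origin: centre of its underside. Inside, the floor is 5 mm above the underside and flat out to 75 mm radius, then the side slopes out to the rim. Its yaw means nothing.
- tray: Rectangular bamboo tray without partitions, 162 mm (its x) by 232 mm (its y), 20 mm high, walls 6 mm thick, heavy (0.7 kg), loose. Origin: centre of its underside. Inside 150 by 220 mm; the floor is 5 mm above the underside, so the walls rise 15 mm above the floor.
- key_short_c (a point): Short steel key with a round head, 78 mm long over all: head a disc 32 mm across and 9 mm thick, blade 10 mm wide and 5 mm thick; from this point the back of the head is 16 mm away (-x) and the blade tip 62 mm (+x). Lies flat. The point is the middle of the head, half-way up its 9 mm thickness (4.5 mm above what it lies on); the x axis runs along the key from head to blade tip, z up.
- key_long_c (a point): Long steel key with a rectangular head, 100 mm long over all: head 40 mm (along the key) by 28 mm and 9 mm thick, blade 11 mm wide and 5 mm thick; from this point the back of the head is 20 mm away (-x) and the blade tip 80 mm (+x). Lies flat. The point is the middle of the head, half-way up its 9 mm thickness (4.5 mm above what it lies on); the x axis runs along the key from head to blade tip, z up.
- tin_big_c (a point): Large round flat metal shoe-polish tin, 62 mm across, 24 mm high. Point: its centre, half-way up (12 mm). z up.
- tin_small_c (a point): Small round flat metal shoe-polish tin, 44 mm across, 20 mm high. Point: its centre, half-way up (10 mm). z up.
- brush_c (a point): Wooden shoe brush standing on its dark bristles, 100 mm long (x) by 38 mm wide (y), 42 mm high in all: a rigid bristle block 32 mm wide from 0 to 20 mm height, the wooden back 38 mm wide from 20 to 42 mm. Point: its centre, half-way up (21 mm). z up.
- bamboo_box: Bystander: closed lidded bamboo box with a flap, 94 by 124 mm, 77 mm high, at the left end (+y). Origin: centre of its underside.
- freshener: Bystander: white plastic air freshener, 66 mm across, 101 mm high with its press button, beyond the dish and tray. Origin: centre of its underside.
- hook_stand: Bystander: chrome key hook plate on a foot, 80 by 120 mm, 98 mm high, at the right end (-y). Origin: centre of its underside.

How it is judged:
By the outcome, as a careful person would: the job done as asked, in the order asked, and still so for the second after the job is handed in, with the robot touching nothing.
It also fails if it takes over 120 s, if anything falls off the work surface, if the arm or the gripper's body presses on something with over 40 N, if the wrist force passes 120 N, or if a joint passes its speed limit or range.

## Working session

There is one attempt and no reset: what is moved stays moved. The work goes in short steps, Python scripts to look and compute and a tool call to move; the robot and the scene stay as the last step left them, time stands still between calls to the robot, and variables do not carry over. Pictures are saved under pics/ and viewed, and the job is handed in when it is done.

Besides the shell and the picture viewer there is one more tool, called after "Emit:" by a JSON object that holds its "name" and its "arguments". jog_arm: Moves the arm, as the interface text tells. Its arguments: {"type":"object","properties":{"steps":{"type":"array","items":{"type":"object","properties":{"turn":{"type":"array","items":{"type":"number"}},"dp":{"type":"array","items":{"type":"number"}},"claw":{"type":"number"}}}}},"required":["steps"]}

```bash
mkdir -p pics; cat > h.py <<'E'
import numpy as np, cv2, pickle
from workcell import ctrl
def cam(name):
    d=ctrl.get_image(name); im=d["img"]; h=im.shape[0]
    f=h/2/np.tan(np.radians(d["fovy"])/2)
    d["K"]=np.array([[f,0,d["cx"]],[0,f,d["cy"]],[0,0,1]]); d["D"]=np.array(d["dist_coeffs"],float)
    d["T"]=np.array(d["camera_from_world"]); return d
def ray(d,uv):
    p=cv2.undistortPoints(np.array(uv,float).reshape(-1,1,2),d["K"],d["D"]).reshape(-1,2)
    R=d["T"][:3,:3]; c=-R.T@d["T"][:3,3]
    return c,(np.c_[p,np.ones(len(p))]@R)
def plane(d,uv,z):
    c,v=ray(d,uv); return c+v*((z-c[2])/v[:,2])[:,None]
def pts(d):
    h,w=d["range_z"].shape; uu,vv=np.meshgrid(np.arange(w),np.arange(h))
    c,v=ray(d,np.stack([uu,vv],-1).reshape(-1,2))
    P=c+v*d["range_z"].reshape(-1,1); P[d["range_z"].ravel()<=0]=np.nan
    return P.reshape(h,w,3)
def proj(d,P):
    r,_=cv2.Rodrigues(d["T"][:3,:3]); return cv2.projectPoints(np.array(P,float).reshape(-1,1,3),r,d["T"][:3,3],d["K"],d["D"])[0].reshape(-1,2)
def save(d,n): cv2.imwrite("pics/"+n,d["img"][:,:,::-1])
E
python3 - <<'E'
from h import *
for n in("scene","top"):
    d=cam(n); save(d,n+"0.png"); pickle.dump(d,open(n+"0.pkl","wb")); print(n,d["T"].round(3).tolist(),d["fovy"],d["D"],(d["range_z"]>0).mean())
o=ctrl.get_obs(); print(o)
E
```

```text
scene [[0.784, 0.62, -0.013, -472.516], [0.509, -0.656, -0.557, -275.193], [-0.354, 0.43, -0.831, 1478.672], [0.0, 0.0, 0.0, 1.0]] 57.17703013659272 [-0.11165725  0.          0.          0.          0.        ] 0.9960076530612245
top [[0.014, -1.0, 0.008, -11.639], [-0.983, -0.016, -0.181, 592.947], [0.181, -0.006, -0.983, 1575.555], [0.0, 0.0, 0.0, 1.0]] 42.730618966781726 [0.04076601 0.         0.         0.         0.        ] 0.9960076530612245
{'t': 0.1, 'qpos': array([-1.18000275e+00,  4.23755645e-01,  1.63061486e+00, -3.30124427e-06,
        1.08858486e+00, -1.89858256e-02]), 'qvel': array([-2.23831457e-03, -2.25895369e-03, -1.35635713e-03,  4.09264874e-05,
        1.26099814e-03,  3.11967779e-04]), 'joint_torque': array([-2.69568991e-04, -5.45615923e+01, -2.74325591e+01,  6.45622518e-02,
        1.88040454e-02, -3.29484919e-05]), 'ee_pos': array([ 248.83079994, -572.74595082,  196.58442514]), 'orientation': array([-1.37485662,  0.90310082, -0.9012474 ]), 'ft_force': array([-0.04664185,  0.63272407,  0.78198857]), 'moment': array([-0.02427917, -0.02866121, -0.00445057]), 'width': 87.5985661483716}
```

View pics/scene0.png

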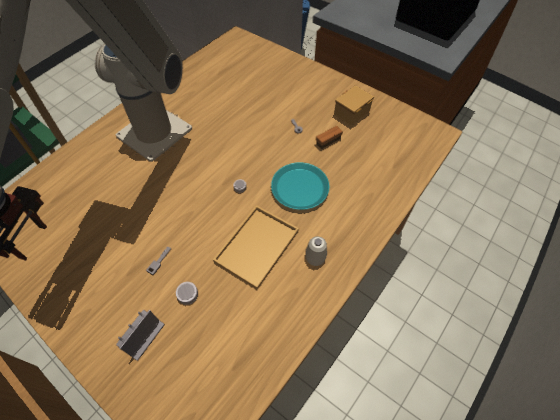

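View pics/top0.png

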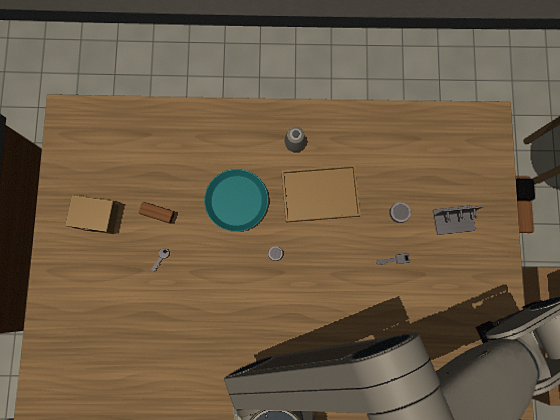

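The scene and top pictures show every item. In the top view these are brush (157,212), short key (161,258), small tin (276,254), dish (237,200), tray (321,195), big tin (400,212) and long key (395,259). Next I'll measure them in both views.

```bash
python3 - <<'E'
from h import *
for n in("scene","top"):
    d=pickle.load(open(n+"0.pkl","rb")); P=pts(d); im=d["img"]
    z=P[...,2]; 
    tab=(P[...,0]>330)&(P[...,0]<850)&(abs(P[...,1])<700)
    print(n,"table z med",np.nanmedian(z[tab]), "std",np.nanstd(z[tab&(abs(z)<3)]))
    m=(tab&(z>np.nanmedian(z[tab])+3)&(z<120)).astype(np.uint8)
    k,l,st,c=cv2.connectedComponentsWithStats(m)
    for i in range(1,k):
        if st[i,4]<12: continue
        q=P[l==i]; hi=np.percentile(q[:,2],90)
        print(i,c[i].round(1),st[i,4],"xyz mean",q.mean(0).round(1),"z50/90",np.percentile(q[:,2],[10,50,90]).round(1),"bx",q.min(0)[:2].round(0),q.max(0)[:2].round(0))
    s=cv2.resize(m*255,None,fx=1,fy=1); cv2.imwrite("pics/m_%s.png"%n,s)
d=pickle.load(open("top0.pkl","rb"))
cv2.imwrite("pics/topc.png",np.vstack([cv2.resize(d["img"][190:280,120:290,::-1],None,fx=4.5,fy=4.5,interpolation=2)[:,:800][:290], cv2.resize(d["img"][190:280,370:500,::-1],None,fx=4.5,fy=4.5,interpolation=2)[:290].copy() if 0 else cv2.copyMakeBorder(cv2.resize(d["img"][195:275,300:440,::-1],None,fx=3.7,fy=3.7,interpolation=2),0,0,0,765-518,cv2.BORDER_CONSTANT)]))
E
```

```text
scene table z med 0.12962654682269203 std 1.5221727284203432
14 [352.9 104.5] 1001 xyz mean [558.  541.5  57.9] z50/90 [16.8 72.6 78.2] bx [448. 490.] [608. 699.]
93 [296.5 127.7] 53 xyz mean [432.3 348.4   7.2] z50/90 [ 3.9  6.8 10.2] bx [388. 330.] [458. 380.]
128 [328.5 136.9] 345 xyz mean [567.1 362.3  31.9] z50/90 [ 7.9 38.2 42.9] bx [512. 314.] [595. 422.]
382 [299.4 184.9] 1872 xyz mean [602.4 134.7   9.1] z50/90 [ 3.9  6.8 18.4] bx [497.  30.] [705. 241.]
498 [239.9 185.1] 142 xyz mean [447.7   4.1  17.8] z50/90 [ 9.2 19.3 23.1] bx [411. -17.] [469.  28.]
671 [255.7 245.9] 3349 xyz mean [ 634.  -135.3    8.5] z50/90 [ 4.1  6.6 18.6] bx [ 531. -256.] [727.  -4.]
864 [315.9 250.8] 526 xyz mean [804.8 -64.1  67.5] z50/90 [26.1 75.3 96. ] bx [767. -85.] [833.  -3.]
919 [155.2 264.2] 170 xyz mean [ 433.7 -374.8    7.6] z50/90 [ 4.1  7.7 10.7] bx [ 408. -407.] [ 458. -320.]
1069 [186.4 292.7] 395 xyz mean [ 580.3 -380.9   22.2] z50/90 [15.5 23.5 26.5] bx [ 547. -410.] [ 608. -343.]
1269 [139.6 334.3] 1261 xyz mean [ 572.  -548.2   38.9] z50/90 [ 6.1 27.5 89.7] bx [ 507. -614.] [ 60
[... 3944 characters left out ...]
.6 258.1] 14 xyz mean [425.4 172.    6.6] z50/90 [4.4 6.5 8.1] bx [419. 159.] [432. 183.]
3475 [320.9 259.4] 13 xyz mean [ 425.9 -135.3    6. ] z50/90 [4.7 5.6 7.5] bx [ 421. -148.] [ 433. -126.]
3552 [374.4 260.8] 12 xyz mean [ 424.4 -299.1    6.4] z50/90 [ 4.4  5.4 10.1] bx [ 414. -307.] [ 433. -291.]
3581 [127.2 264.2] 26 xyz mean [403.  455.4   5.7] z50/90 [4.1 5.  7.7] bx [391. 444.] [416. 469.]
3838 [ 67.8 270.6] 14 xyz mean [381.8 631.9   5.9] z50/90 [3.9 5.6 7.9] bx [377. 622.] [387. 644.]
3969 [ 68.6 275.3] 16 xyz mean [367.7 628.4   5.2] z50/90 [3.9 5.2 6.8] bx [360. 619.] [375. 642.]
4227 [ 49.6 282.6] 16 xyz mean [345.5 682.5   6.1] z50/90 [4.1 5.1 9.7] bx [338. 667.] [353. 694.]
```

View pics/topc.png

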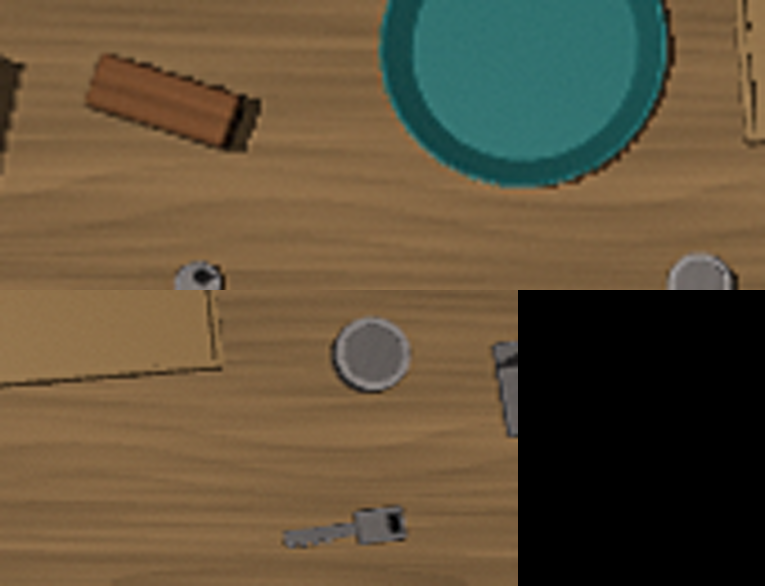

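```bash
cat > seg.py <<'E'
from h import *
def comp(m,seed):
    m=m.astype(np.uint8); k,l,st,c=cv2.connectedComponentsWithStats(m)
    ys,xs=np.nonzero(m); i=np.argmin((xs-seed[0])**2+(ys-seed[1])**2); return l==l[ys[i],xs[i]]
def masks(d):
    hsv=cv2.cvtColor(d["img"],cv2.COLOR_RGB2HSV).astype(int); H,S,V=hsv[...,0],hsv[...,1],hsv[...,2]
    lab=cv2.cvtColor(d["img"],cv2.COLOR_RGB2LAB).astype(int)
    return dict(grey=(S<70)&(V>25)&(V<256), hsv=hsv, lab=lab)
def seed(d,xyz): return proj(d,[xyz])[0]
E
python3 - <<'E'
from seg import *
S=dict(tin_s=(445,5,10),tin_b=(577,-378,12),key_s=(445,344,5),key_l=(432,-385,5))
for n in("scene","top"):
    d=pickle.load(open(n+"0.pkl","rb")); M=masks(d); out=d["img"].copy()
    for k,p in S.items():
        m=comp(M["grey"],seed(d,p)); 
        u,v=np.meshgrid(np.arange(560),np.arange(420)); uv=np.c_[u[m],v[m]]
        W=plane(d,uv,p[2]); c=plane(d,[uv.mean(0)],p[2])[0]
        r=cv2.minAreaRect(W[:,:2].astype(np.float32))
        print(n,k,m.sum(),uv.mean(0).round(1),c.round(1),"rect",np.round(r[0],1),np.round(r[1],1),round(r[2],1))
        out[m]=[255,0,0]
    s=seed(d,(560,368,42)).astype(int); print("brush",M["hsv"][s[1]-2:s[1]+3:2,s[0]-2:s[0]+3:2].reshape(-1,3).tolist()); 
    s=seed(d,(480,300,0)).astype(int); print("table",M["hsv"][s[1],s[0]])
    s=seed(d,(634,-135,5)).astype(int); print("tray",M["hsv"][s[1],s[0]])
    s=seed(d,(605,132,5)).astype(int); print("dish",M["hsv"][s[1],s[0]])
    cv2.imwrite("pics/g_%s.png"%n,out[...,::-1])
E
```

```text
scene tin_s 128 [239.4 185.2] [442.3   6.4  10. ] rect [440.6   6.3] [41.2 51.5] 40.9
scene tin_b 384 [186.4 292.5] [ 575.3 -379.2   12. ] rect [ 575.2 -378.6] [60.3 67.6] 86.4
scene key_s 63 [296.6 126.9] [428.7 353.5   5. ] rect [424.2 360.9] [27.5 75.1] 50.1
scene key_l 176 [157.3 261.9] [ 431.6 -365.2    5. ] rect [ 430.  -355.8] [29.  98.9] 8.4
brush [[14, 158, 165], [13, 170, 159], [12, 166, 155], [13, 169, 157], [13, 168, 150], [12, 169, 157], [13, 167, 157], [12, 170, 165], [13, 167, 165]]
table [ 17 134 184]
tray [ 18 131 213]
dish [ 90 155 151]
top tin_s 171 [275.2 252.9] [443.4   5.3  10. ] rect [443.    5.9] [42.9 42.9] 0.7
top tin_b 333 [400.  211.9] [ 576.5 -380.4   12. ] rect [ 577.8 -380.4] [59.8 62.7] 0.9
top key_s 137 [160.5 257.5] [424.7 355.7   5. ] rect [417.9 355.3] [30.5 75.8] 69.0
top key_l 188 [395.3 259.2] [ 430.3 -363.3    5. ] rect [ 430.4 -356.1] [ 27.6 100.2] 7.3
brush [[13, 156, 121], [13, 156, 118], [13, 157, 115], [12, 154, 109], [13, 158, 116], [12, 154, 126], [12, 159, 112], [13, 156, 106], [12, 157, 107]]
table [ 16 125 137]
tray [ 17 124 142]
dish [ 89 145 114]
```

```bash
python3 - <<'E'
from seg import *
u,v=np.meshgrid(np.arange(560),np.arange(420))
for n in("scene","top"):
    d=pickle.load(open(n+"0.pkl","rb")); M=masks(d); h=M["hsv"]; out=d["img"].copy()
    for k,p in dict(key_s=(445,344,6),key_l=(432,-385,6)).items():
        m=comp(M["grey"]|((h[...,1]<95)&(abs(u-seed(d,p)[0])<30)&(abs(v-seed(d,p)[1])<30)),seed(d,p)); out[m]=[255,0,0]
        W=plane(d,np.c_[u[m],v[m]],p[2])[:,:2]
        c=W.mean(0); w,e=np.linalg.eigh(np.cov((W-c).T)); a=e[:,1]; t=(W-c)@a; s=(W-c)@e[:,0]
        if np.std(s[t>0])>np.std(s[t<0]): a=-a;t=-t   # a: head->tip
        L,hd=(78,16) if k=="key_s" else (100,20)
        mid=(t.min()+t.max())/2; hw=c+a*(mid-L/2+hd)
        # refine axis through medians of head and blade
        print(n,k,m.sum(),"len",np.ptp(t).round(1),"yaw",np.degrees(np.arctan2(a[1],a[0])).round(1),"head",hw.round(1),"tip",(hw+a*(L-hd)).round(1))
    s=seed(d,(560,368,42)); roi=(abs(u-s[0])<28)&(abs(v-s[1])<28)
    m=(h[...,0]<=14)&(h[...,1]>(143 if n=="top" else 148))&roi&(h[...,2]>(85 if n=="top" else 100)); m=cv2.morphologyEx(m.astype(np.uint8),cv2.MORPH_OPEN,np.ones((3,3)))
    m=comp(m,s); out[m]=[0,255,0]; W=plane(d,np.c_[u[m],v[m]],42)[:,:2].astype(np.float32); r=cv2.minAreaRect(W); print(n,"brush",m.sum(),W.mean(0),r)
    w,e=np.linalg.eigh(np.cov(W.T)); print(" pca yaw",np.degrees(np.arctan2(e[1,1],e[0,1])))
    m=comp((abs(h[...,0]-89)<8)&(h[...,1]>100),seed(d,(605,132,5))); out[m]=[255,0,255]
    c=max(cv2.findContours(m.astype(np.uint8),0,1)[0],key=len).reshape(-1,2)
    W=plane(d,c,20)[:,:2].astype(np.float32); print(n,"dish",cv2.fitEllipse(W))
    P=pts(d); t=(P[...,2]>13)&(P[...,2]<30)&(P[...,0]>520)&(P[...,0]<745)&(P[...,1]<8)&(P[...,1]>-275)
    t=cv2.morphologyEx(t.astype(np.uint8),cv2.MORPH_CLOSE,np.ones((3,3))); t=comp(t,seed(d,(560,-135,20))); out[t]=[0,0,255]
    W=plane(d,np.c_[u[t],v[t]],20)[:,:2].astype(np.float32); print(n,"tray",t.sum(),cv2.minAreaRect(W))
    cv2.imwrite("pics/g2_%s.png"%n,out[...,::-1])
E
```

```text
scene key_s 76 len 77.7 yaw 150.5 head [441.9 346.4] tip [388. 377.]
scene key_l 201 len 99.2 yaw 98.7 head [ 435.  -385.8] tip [ 422.9 -306.7]
scene brush 191 [563.99756 368.79626] ((564.2969970703125, 369.4720764160156), (96.32592010498047, 37.2553825378418), 72.79598999023438)
 pca yaw 74.90921599531492
scene dish ((608.3501586914062, 128.33665466308594), (190.5769500732422, 192.051025390625), 143.13304138183594)
scene tray 615 ((635.5175170898438, -133.98512268066406), (164.83404541015625, 235.504150390625), 6.160877227783203)
top key_s 153 len 76.8 yaw 150.0 head [439.1 347.6] tip [385.5 378.6]
top key_l 212 len 101.0 yaw 100.0 head [ 434.1 -385.8] tip [ 420.2 -307. ]
top brush 360 [560.00305 370.51788] ((560.090576171875, 371.1287841796875), (96.87336730957031, 35.134620666503906), 73.39724731445312)
 pca yaw 72.86740462992674
top dish ((606.3381958007812, 129.43014526367188), (192.8375244140625, 195.05409240722656), 172.6569061279297)
top tray 653 ((631.5897216796875, -131.80447387695312), (163.49032592773438, 231.9048614501953), 5.48219633102417)
```

View pics/g2_top.png

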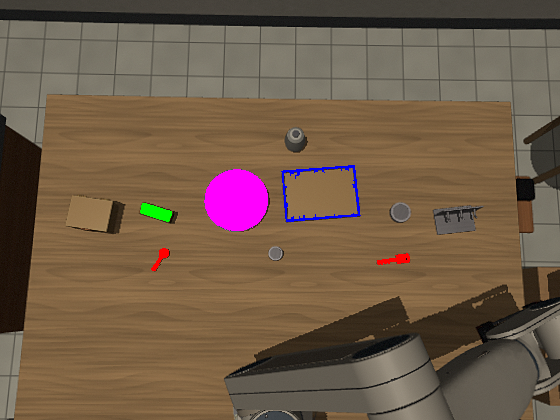

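View pics/g2_scene.png

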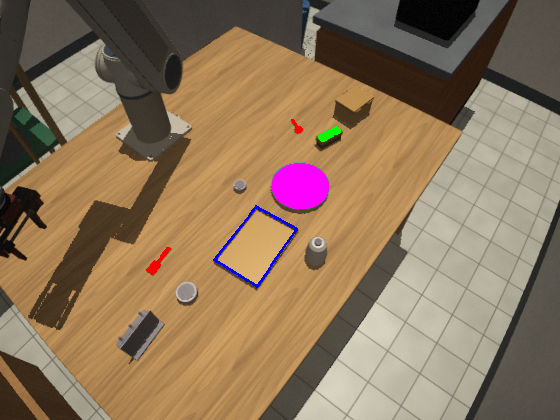

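```bash
cat > st.py <<'E'
from h import *
def st(show=True):
    o=ctrl.get_obs(); R,_=cv2.Rodrigues(np.array(o["orientation"])); x=R[:,0]
    print("t",round(o["t"],2),"pos",o["ee_pos"].round(1),"jawyaw",np.degrees(np.arctan2(x[1],x[0])).round(2),"down",R[:,1].round(3),"F",o["ft_force"].round(1),"w",round(o["width"],1),"q",o["qpos"].round(2)); return o
def plan(x,y,z,jaw=None):
    o=st(); R,_=cv2.Rodrigues(np.array(o["orientation"])); p=o["ee_pos"]
    print("dp",((np.array([x,y,z])-p)/80).round(3))
    # level + yaw turn
    if jaw is not None:
        j=np.radians(jaw); Rt=np.c_[[np.cos(j),np.sin(j),0],[0,0,-1],[-np.sin(j),np.cos(j),0]]
        for s in(1,-1):
            Q=Rt@np.diag([s,1,s]); 
            print("turn",s,(cv2.Rodrigues(Q@R.T)[0].ravel()/np.pi).round(4),"deg",np.degrees(np.linalg.norm(cv2.Rodrigues(Q@R.T)[0])).round(1))
E
python3 -c "
from st import *
plan(440.5,347,100,60.3)"
```

```text
t 0.1 pos [ 248.8 -572.7  196.6] jawyaw -66.52 down [-0.001  0.001 -1.   ] F [-0.   0.6  0.8] w 87.6 q [-1.18  0.42  1.63 -0.    1.09 -0.02]
dp [ 2.396 11.497 -1.207]
turn 1 [-0.000e+00 -5.000e-04  7.046e-01] deg 126.8
turn -1 [-0.0004  0.     -0.2954] deg 53.2
```

Emit:
{"name": "jog_arm", "arguments": {"steps": [{"dp": [0.35,0.5,0],"turn": [0,0,0.03],"claw": 1},{"dp": [0.7,1,0],"turn": [0,0,0.06],"claw": 1},{"dp": [0.7,1,0],"turn": [0,0,0.06],"claw": 1}]}}

```text
t: 0.35
ee_pos: [306.0, -488.9, 195.8]
orientation: [-1.433, 0.756, -0.751]
ft_force: [0.3, 0.3, 0.6]
width: 87.6
```

Emit:
{"name": "jog_arm", "arguments": {"steps": [{"dp": [0.35,0.5,-0.05],"turn": [0,0,0.03],"claw": 1},{"dp": [0.7,1,-0.1],"turn": [0,0,0.06],"claw": 1},{"dp": [0.7,1,-0.1],"turn": [0,0,0.06],"claw": 1}]}}

```text
t: 0.6
ee_pos: [363.1, -405.4, 187.0]
orientation: [-1.48, 0.608, -0.6]
ft_force: [-0.2, 0.6, 0.3]
width: 88.0
```

Emit:
{"name": "jog_arm", "arguments": {"steps": [{"dp": [0.35,0.5,-0.05],"turn": [0,0,0.03],"claw": 1},{"dp": [0.7,1,-0.1],"turn": [0,0,0.06],"claw": 1},{"dp": [0.7,1,-0.1],"turn": [0,0,0.06],"claw": 1}]}}

```text
t: 0.85
ee_pos: [420.4, -322.2, 178.5]
orientation: [-1.518, 0.459, -0.449]
ft_force: [-0.2, 0.0, 0.6]
width: 87.7
```

Emit:
{"name": "jog_arm", "arguments": {"steps": [{"dp": [0,0.5,-0.05],"turn": [0,0,0.03],"claw": 1},{"dp": [0.2,1,-0.1],"turn": [0,0,0.06],"claw": 1},{"dp": [0.2,1,-0.1],"turn": [0,0,0.06],"claw": 1}]}}

```text
t: 1.1
ee_pos: [436.5, -237.0, 169.6]
orientation: [-1.543, 0.308, -0.294]
ft_force: [0.0, -0.1, -0.4]
width: 87.6
```

Emit:
{"name": "jog_arm", "arguments": {"steps": [{"dp": [0,0.5,-0.05],"turn": [0,0,0.03],"claw": 1},{"dp": [0,1,-0.1],"turn": [0,0,0.06],"claw": 1},{"dp": [0,1,-0.1],"turn": [0,0,0.06],"claw": 1}]}}

```text
t: 1.35
ee_pos: [434.9, -152.3, 160.6]
orientation: [-1.558, 0.158, -0.138]
ft_force: [-0.1, 0.1, -0.7]
width: 87.8
```

Emit:
{"name": "jog_arm", "arguments": {"steps": [{"dp": [0,0.5,-0.05],"turn": [0,0,0.03],"claw": 1},{"dp": [0,1,-0.1],"turn": [0,0,0.06],"claw": 1},{"dp": [0,1,-0.1],"turn": [0,0,0.06],"claw": 1}]}}

```text
t: 1.6
ee_pos: [433.8, -68.1, 151.9]
orientation: [-1.563, 0.007, 0.017]
ft_force: [-0.8, -0.1, -1.4]
width: 87.6
```

Emit:
{"name": "jog_arm", "arguments": {"steps": [{"dp": [0,0.5,-0.05],"turn": [0,0,0.03],"claw": 1},{"dp": [0,1,-0.1],"turn": [0,0,0.06],"claw": 1},{"dp": [0,1,-0.1],"turn": [0,0,0.06],"claw": 1}]}}

```text
t: 1.85
ee_pos: [433.6, 15.9, 143.5]
orientation: [-1.558, -0.145, 0.171]
ft_force: [0.3, 0.5, -0.2]
width: 87.8
```

Emit:
{"name": "jog_arm", "arguments": {"steps": [{"dp": [0,0.5,-0.05],"turn": [0,0,0.03],"claw": 1},{"dp": [0,1,-0.1],"turn": [0,0,0.06],"claw": 1},{"dp": [0,1,-0.1],"turn": [0,0,0.06],"claw": 1}]}}

```text
t: 2.1
ee_pos: [434.3, 99.9, 135.3]
orientation: [-1.542, -0.297, 0.323]
ft_force: [-0.0, -0.4, 0.4]
width: 88.0
```

```bash
python3 -c "
from st import *
plan(440.5,347,100,60.3)"
```

```text
t 2.1 pos [434.3  99.9 135.3] jawyaw 22.69 down [-0.017  0.003 -1.   ] F [-0.  -0.4  0.4] w 88.0 q [ 0.19  0.26  2.05  0.01  0.84 -0.21]
dp [ 0.077  3.089 -0.441]
turn 1 [ 0.0009 -0.0056  0.209 ] deg 37.6
turn -1 [-0.0072 -0.0011 -0.791 ] deg 142.4
```

Emit:
{"name": "jog_arm", "arguments": {"steps": [{"dp": [0,0.5,0],"turn": [0,0,0.03],"claw": 1},{"dp": [0,1,0],"turn": [0,0,0.07],"claw": 1},{"dp": [0,1,0],"turn": [0,0,0.07],"claw": 1}]}}

```text
t: 2.35
ee_pos: [436.1, 184.1, 135.8]
orientation: [-1.51, -0.476, 0.498]
ft_force: [0.7, -0.5, 0.6]
width: 87.9
```

Emit:
{"name": "jog_arm", "arguments": {"steps": [{"dp": [0,0.5,0],"turn": [0,0,0.03],"claw": 1},{"dp": [0,1,0],"turn": [0,0,0.07],"claw": 1},{"dp": [0,1,0],"turn": [0,0,0.07],"claw": 1}]}}

```text
t: 2.6
ee_pos: [438.3, 268.6, 136.5]
orientation: [-1.462, -0.654, 0.671]
ft_force: [0.4, -0.1, 1.6]
width: 87.9
```

Emit:
{"name": "jog_arm", "arguments": {"steps": [{"dp": [0,0.5,0],"turn": [0,0,0.03],"claw": 1},{"dp": [0.07,0.9,0],"turn": [0,0,0.06],"claw": 0.6},{"dp": [0.07,0.9,0],"turn": [0,0,0.06],"claw": 0.6},{"dp": [0.07,0.9,0],"turn": [0,0,0.06],"claw": 0.6}]}}

```text
t: 2.93
ee_pos: [444.9, 340.6, 136.3]
orientation: [-1.413, -0.798, 0.815]
ft_force: [0.5, -0.3, -0.8]
width: 71.2
```

```bash
python3 -c "
from st import *
plan(440.5,347,60,60.3)"
```

```text
t 2.93 pos [444.9 340.6 136.3] jawyaw 59.33 down [-0.011 -0.002 -1.   ] F [ 0.5 -0.3 -0.8] w 71.2 q [ 0.63  0.41  1.81  0.01  0.93 -0.41]
dp [-0.055  0.08  -0.954]
turn 1 [ 0.0007 -0.0034  0.0054] deg 1.2
turn -1 [-0.0054 -0.0012 -0.9946] deg 179.0
```

Emit:
{"name": "jog_arm", "arguments": {"steps": [{"dp": [-0.055,0.08,-0.45],"turn": [0.001,-0.003,0.005],"claw": 0.6},{"dp": [-0.055,0.08,-0.95],"turn": [0.001,-0.003,0.005],"claw": 0.6},{"dp": [-0.055,0.08,-0.95],"turn": [0.001,-0.003,0.005],"claw": 0.6},{"dp": [-0.055,0.08,-0.95],"turn": [0.001,-0.003,0.005],"claw": 0.6}]}}

```text
t: 3.27
ee_pos: [439.2, 344.0, 58.8]
orientation: [-1.412, -0.811, 0.822]
ft_force: [0.2, -0.0, 1.6]
width: 53.0
```

```bash
python3 -c "
from st import *
plan(440.5,347,3,60.3)
for n in('scene','top'):
    d=cam(n);s=proj(d,[(440,347,10)])[0].astype(int);a,b=max(s[1]-50,0),max(s[0]-65,0)
    cv2.imwrite('pics/k1%s.png'%n,cv2.resize(d['img'][a:a+100,b:b+130,::-1],None,fx=5,fy=5))
"
```

```text
t 3.27 pos [439.2 344.   58.8] jawyaw 60.05 down [-0.006 -0.003 -1.   ] F [ 0.2 -0.   1.6] w 53.0 q [ 0.64  0.53  1.86  0.    0.76 -0.41]
dp [ 0.016  0.038 -0.697]
turn 1 [ 0.001  -0.0019  0.0014] deg 0.5
turn -1 [-0.003  -0.0016 -0.9986] deg 179.8
```

View pics/k1scene.png

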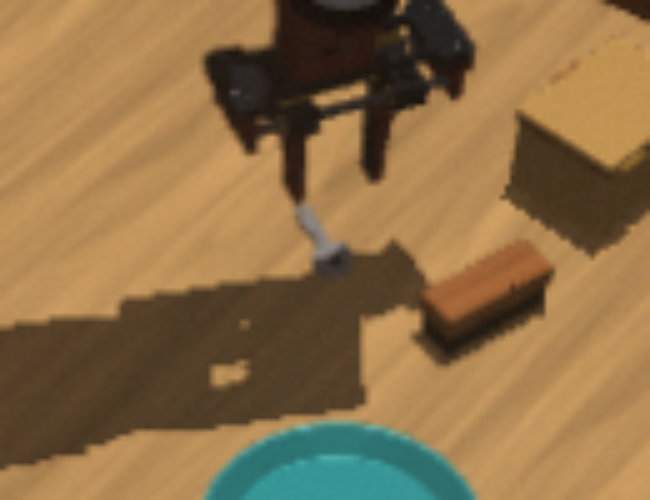

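The gripper hangs open over the short key. The key's head is at crop pixel (332,262), inside the gripper's shadow, and the fingertips appear above it. I'll go straight down.

Emit:
{"name": "jog_arm", "arguments": {"steps": [{"dp": [0.016,0.038,-0.3],"turn": [0.001,-0.002,0.001],"claw": 0.6},{"dp": [0.016,0.038,-0.5],"turn": [0.001,-0.002,0.001],"claw": 0.6},{"dp": [0.016,0.038,-0.65],"turn": [0.001,-0.002,0.001],"claw": 0.6},{"dp": [0.016,0.038,-0.695],"turn": [0.001,-0.002,0.001],"claw": 0.6},{"dp": [0.016,0.038,-0.695],"turn": [0.001,-0.002,0.001],"claw": 0.6},{"dp": [0.016,0.038,-0.695],"turn": [0.001,-0.002,0.001],"claw": 0.6}]}}

```text
t: 3.87
ee_pos: [443.7, 349.7, 7.4]
orientation: [-1.41, -0.826, 0.812]
ft_force: [0.4, 0.0, 0.1]
width: 53.0
```

```bash
python3 -c "
from st import *
plan(440.5,347,2.5,60.3)"
```

```text
t 3.87 pos [443.7 349.7   7.4] jawyaw 60.26 down [ 0.007  0.005 -1.   ] F [0.4 0.  0.1] w 53.0 q [ 0.65  0.61  1.86  0.    0.65 -0.41]
dp [-0.04  -0.034 -0.061]
turn 1 [-0.0017  0.0023  0.0002] deg 0.5
turn -1 [ 0.0036  0.0027 -0.9997] deg 180.0
```

Emit:
{"name": "jog_arm", "arguments": {"steps": [{"dp": [-0.03,-0.025,-0.05],"turn": [-0.001,0.001,0],"claw": 0.6},{"dp": [-0.03,-0.025,-0.05],"turn": [-0.001,0.001,0],"claw": 0.6},{"dp": [-0.03,-0.025,-0.05],"turn": [-0.001,0.001,0],"claw": 0.6},{"dp": [-0.03,-0.025,-0.05],"turn": [-0.001,0.001,0],"claw": 0.6}]}}

```text
t: 4.2
ee_pos: [441.4, 347.9, 3.7]
orientation: [-1.411, -0.823, 0.815]
ft_force: [0.6, -0.2, -0.3]
width: 52.9
```

```bash
python3 -c "
from st import *
plan(440.5,347,2.5,60.3)"
```

```text
t 4.2 pos [441.4 347.9   3.7] jawyaw 60.26 down [ 0.004  0.003 -1.   ] F [ 0.6 -0.2 -0.3] w 52.9 q [ 0.65  0.62  1.87 -0.    0.65 -0.4 ]
dp [-0.012 -0.011 -0.016]
turn 1 [-0.0008  0.0014  0.0002] deg 0.3
turn -1 [ 0.0022  0.0013 -0.9998] deg 180.0
```

Emit:
{"name": "jog_arm", "arguments": {"steps": [{"dp": [-0.01,-0.01,-0.02],"turn": [-0.001,0.001,0],"claw": 0.5},{"dp": [-0.01,-0.01,-0.02],"turn": [-0.001,0.001,0],"claw": 0.2},{"dp": [-0.01,-0.01,-0.02],"turn": [-0.001,0.001,0],"claw": 0},{"dp": [-0.01,-0.01,-0.02],"turn": [-0.001,0.001,0],"claw": 0},{"dp": [-0.01,-0.01,-0.02],"turn": [-0.001,0.001,0],"claw": 0},{"dp": [-0.01,-0.01,-0.02],"turn": [-0.001,0.001,0],"claw": 0},{"dp": [-0.01,-0.01,-0.02],"turn": [-0.001,0.001,0],"claw": 0},{"dp": [-0.01,-0.01,-0.02],"turn": [-0.001,0.001,0],"claw": 0}]}}

```text
t: 4.87
ee_pos: [440.7, 347.1, 2.2]
orientation: [-1.412, -0.82, 0.818]
ft_force: [-0.2, 0.4, -0.0]
width: 2.6
```

```bash
python3 -c "
from st import *
plan(440.5,347,2.5,60.3)"
```

```text
t 4.87 pos [440.7 347.1   2.2] jawyaw 60.26 down [ 0.001 -0.001 -1.   ] F [-0.2  0.4 -0. ] w 2.6 q [ 0.65  0.62  1.87 -0.    0.65 -0.4 ]
dp [-0.002 -0.001  0.004]
turn 1 [0.0002 0.0004 0.0002] deg 0.1
turn -1 [ 6.000e-04 -3.000e-04 -9.998e-01] deg 180.0
```

```bash
python3 -c "
from st import *
o=[]
for n in('scene','top'):
    d=cam(n);s=proj(d,[(440,347,10)])[0].astype(int);a,b=max(s[1]-45,0),max(s[0]-40,0)
    o.append(cv2.resize(d['img'][a:a+90,b:b+80,::-1],None,fx=5,fy=5)); print(a,b,proj(d,[(440.7,347,2)]))
cv2.imwrite('pics/k2.png',np.hstack(o))
st()
"
```

```text
83 257 [[298.03008085 129.76284691]]
207 123 [[163.86108806 252.403671  ]]
t 4.97 pos [440.6 347.1   2.2] jawyaw 60.26 down [ 0.001 -0.001 -1.   ] F [ 0.6  0.1 -0.3] w 0.0 q [ 0.65  0.62  1.87 -0.    0.65 -0.4 ]
```

View pics/k2.png

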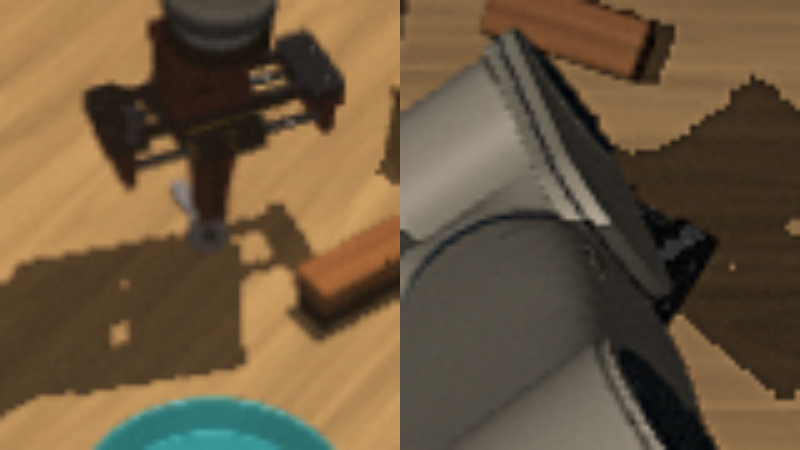

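Emit:
{"name": "jog_arm", "arguments": {"steps": [{"dp": [0,0,0.5],"turn": [0,0,0],"claw": 0},{"dp": [-0.4,-0.4,1],"turn": [0,0,0],"claw": 0.5},{"dp": [-1,-1,1],"turn": [0,0,0],"claw": 0.5},{"dp": [-1,-1,1],"turn": [0,0,0],"claw": 0.5},{"dp": [-1,-1,1],"turn": [0,0,0],"claw": 0.5}]}}

```text
t: 5.38
ee_pos: [353.5, 261.3, 81.9]
orientation: [-1.413, -0.813, 0.825]
ft_force: [-0.7, -0.4, -0.3]
width: 24.0
```

Emit:
{"name": "jog_arm", "arguments": {"steps": [{"dp": [-0.5,-0.5,0],"turn": [0,0,0],"claw": 0.5},{"dp": [-0.5,-1,0.5],"turn": [0,0,0],"claw": 0.5},{"dp": [-0.5,-1,0.5],"turn": [0,0,0],"claw": 0.5}]}}

```text
t: 5.63
ee_pos: [310.7, 179.2, 121.8]
orientation: [-1.413, -0.811, 0.829]
ft_force: [1.3, -0.3, 0.6]
width: 42.0
```

```bash
python3 -c "
from st import *
o=[]
for n in('scene','top'):
    d=cam(n);pickle.dump(d,open(n+'1.pkl','wb'));s=proj(d,[(440,347,10)])[0].astype(int);a,b=max(s[1]-45,0),max(s[0]-40,0)
    o.append(cv2.resize(d['img'][a:a+90,b:b+80,::-1],None,fx=5,fy=5)); print(a,b,proj(d,[(440.7,347,2)]))
cv2.imwrite('pics/k3.png',np.hstack(o))
st()
"
```

```text
83 257 [[298.03008085 129.76284691]]
207 123 [[163.86108806 252.403671  ]]
t 5.73 pos [312.5 179.4 123.3] jawyaw 60.15 down [-0.004 -0.005 -1.   ] F [-0.5  0.2  0.7] w 43.4 q [ 0.49  0.16  2.24 -0.    0.75 -0.56]
```

View pics/k3.png

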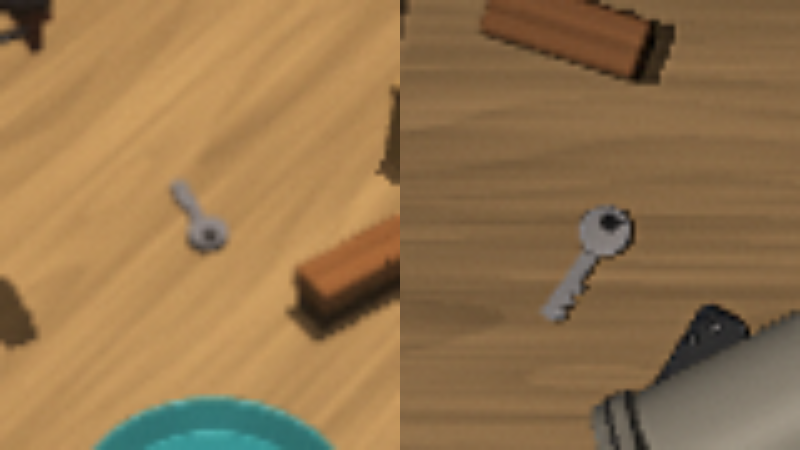

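The key still lies in place, with its head at scene crop (207,234) and top crop (606,230). The pinch missed it, so I'll re-measure.

```bash
cat > key.py <<'E'
from seg import *
u,v=np.meshgrid(np.arange(560),np.arange(420))
def key(d,p,L,hd,rh):
    h=masks(d)["hsv"]; s=seed(d,p)
    m=comp((h[...,1]<95)&(abs(u-s[0])<35)&(abs(v-s[1])<35),s)
    W=plane(d,np.c_[u[m],v[m]],p[2])[:,:2]; c=W.mean(0); w,e=np.linalg.eigh(np.cov((W-c).T)); a=e[:,1]; t=(W-c)@a; q=(W-c)@e[:,0]
    if np.std(q[t>0])>np.std(q[t<0]): a=-a;t=-t
    mid=(t.min()+t.max())/2; hw=c+a*(mid-L/2+hd)
    return m.sum(),np.ptp(t).round(1),np.degrees(np.arctan2(a[1],a[0])).round(1),hw.round(1),(hw+a*(L-hd)).round(1)
E
python3 -c "
from key import *
for k in '01':
  for n in('scene','top'):
    d=pickle.load(open(n+k+'.pkl','rb')); print(k,n,key(d,(440,347,6),78,16,16))
"
```

```text
0 scene (np.int64(76), np.float64(77.7), np.float64(150.5), array([441.9, 346.4]), array([388., 377.]))
0 top (np.int64(153), np.float64(76.8), np.float64(150.0), array([439.1, 347.6]), array([385.5, 378.6]))
1 scene (np.int64(76), np.float64(77.7), np.float64(150.5), array([441.9, 346.4]), array([388., 377.]))
1 top (np.int64(154), np.float64(76.8), np.float64(150.1), array([439.1, 347.6]), array([385.4, 378.5]))
```

```bash
python3 -c "
from st import *
st()
for n in('scene','top'):
    d=cam(n);P=pts(d)
    m=(abs(P[...,0]-312)<90)&(abs(P[...,1]-179)<90)&(P[...,2]>40)&(P[...,2]<320)
    q=P[m]; print(n,m.sum()); 
    for a in range(60,200,8):
        s=q[(q[:,2]>=a)&(q[:,2]<a+8)]
        if len(s): print(a,len(s),s.mean(0).round(1),s.min(0)[:2].round(0),s.max(0)[:2].round(0))
    if n=='scene':
        uv=np.argwhere(m); r0,c0=uv.min(0); r1,c1=uv.max(0); print(r0,r1,c0,c1, proj(d,[[312.5,179.4,123.3]]))
        a,b=max(r1-100,0),max(c0-20,0)
        cv2.imwrite('pics/f.png',cv2.resize(d['img'][a:a+130,b:b+140,::-1],None,fx=5,fy=4.5)); print(a,b)
"
```

```text
t 5.73 pos [312.5 179.4 123.3] jawyaw 60.15 down [-0.004 -0.005 -1.   ] F [-0.5  0.2  0.7] w 43.4 q [ 0.49  0.16  2.24 -0.    0.75 -0.56]
scene 1192
140 3 [329.6 199.3 147.1] [322. 197.] [337. 201.]
148 10 [317.9 170.2 152.9] [293. 149.] [337. 200.]
156 16 [320.  181.6 160. ] [295. 150.] [339. 207.]
164 12 [320.1 174.9 168.9] [298. 147.] [339. 200.]
172 18 [321.9 180.7 176.4] [293. 148.] [340. 204.]
180 13 [317.2 173.5 184.7] [297. 148.] [340. 203.]
188 18 [322.6 180.4 192. ] [289. 148.] [341. 205.]
196 14 [324.5 180.7 200.9] [307. 144.] [340. 202.]
67 115 209 267 [[241.41299853 116.47858494]]
15 189
top 302
```

View pics/f.png

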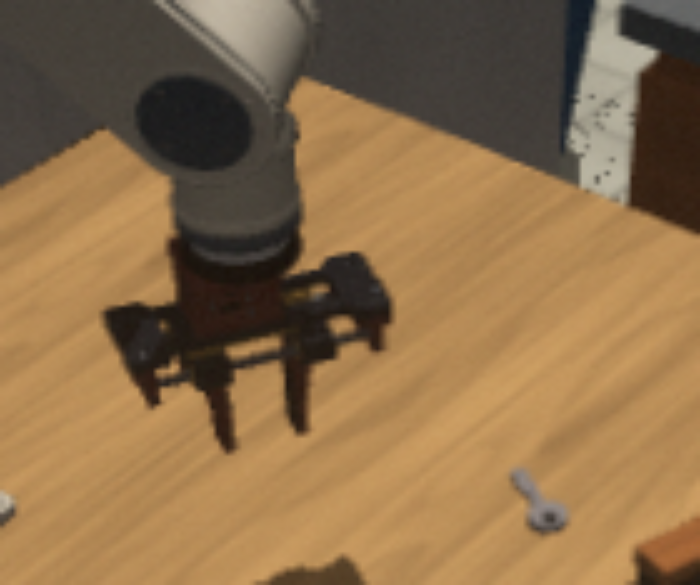

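The scene view shows the fingertips at about (235,115) and (250,110), roughly 3.7 px above where the reported TCP projects. Depth puts the tips near z≈147 against a reported 123. The true tips therefore seem to be about 20 mm above the reported TCP, so I'll verify that near the key with guarded steps.

Emit:
{"name": "jog_arm", "arguments": {"steps": [{"dp": [0.5,0.5,0],"turn": [0,0,0],"claw": 0.5},{"dp": [0.8,1,0],"turn": [0,0,0],"claw": 0.5},{"dp": [0.8,1,0],"turn": [0,0,0],"claw": 0.5}]}}

```text
t: 6.08
ee_pos: [382.3, 266.1, 122.4]
orientation: [-1.413, -0.817, 0.818]
ft_force: [-0.2, 0.0, 0.7]
width: 43.6
```

Emit:
{"name": "jog_arm", "arguments": {"steps": [{"dp": [0.4,0.5,-0.3],"turn": [0,0,0],"claw": 0.5},{"dp": [0.75,1,-0.6],"turn": [0,0,0],"claw": 0.5},{"dp": [0.75,1,-0.9],"turn": [0,0,0],"claw": 0.5},{"dp": [0.75,1,-0.9],"turn": [0,0,0],"claw": 0.5},{"dp": [0.75,1,-0.9],"turn": [0,0,0],"claw": 0.5}]}}

```text
t: 6.5
ee_pos: [441.2, 346.9, 46.4]
orientation: [-1.413, -0.814, 0.824]
ft_force: [-0.5, 0.8, 0.5]
width: 43.7
```

```bash
python3 -c "
from st import *
plan(440.5,347,15,60.3)
d=cam('scene');P=pts(d);p=ctrl.get_obs()['ee_pos']
m=(abs(P[...,0]-p[0])<50)&(abs(P[...,1]-p[1])<50)&(P[...,2]>p[2]-10)&(P[...,2]<160)
q=P[m]; 
for a in range(30,110,6):
    s=q[(q[:,2]>=a)&(q[:,2]<a+6)]
    if len(s): print(a,len(s),s.mean(0).round(1),s.min(0)[:2].round(0),s.max(0)[:2].round(0))
print(proj(d,[p]))
s=proj(d,[p])[0].astype(int); a,b=s[1]-45,s[0]-50
print(a,b);cv2.imwrite('pics/f2.png',cv2.resize(d['img'][a:a+70,b:b+100,::-1],None,fx=8,fy=8,interpolation=0))
"
```

```text
t 6.5 pos [441.2 346.9  46.4] jawyaw 60.26 down [-0.004 -0.005 -1.   ] F [-0.5  0.8  0.5] w 43.7 q [ 0.65  0.55  1.85 -0.    0.74 -0.4 ]
dp [-0.009  0.001 -0.393]
turn 1 [ 0.0015 -0.0014  0.0002] deg 0.4
turn -1 [-0.0022 -0.0024 -0.9998] deg 180.0
66 4 [442.5 345.1  71.1] [417. 321.] [463. 369.]
72 9 [450.8 354.5  75. ] [424. 314.] [464. 370.]
78 10 [438.9 331.9  80.4] [420. 312.] [458. 370.]
84 14 [442.7 337.9  86.9] [418. 313.] [465. 366.]
90 12 [444.2 340.4  93.8] [417. 311.] [465. 367.]
96 9 [443.9 340.3  98.6] [417. 314.] [465. 370.]
102 11 [446.6 343.  104.6] [421. 314.] [466. 367.]
108 14 [449.  347.1 111.2] [418. 313.] [466. 369.]
[[298.41712728 121.16807792]]
76 248
```

View pics/f2.png

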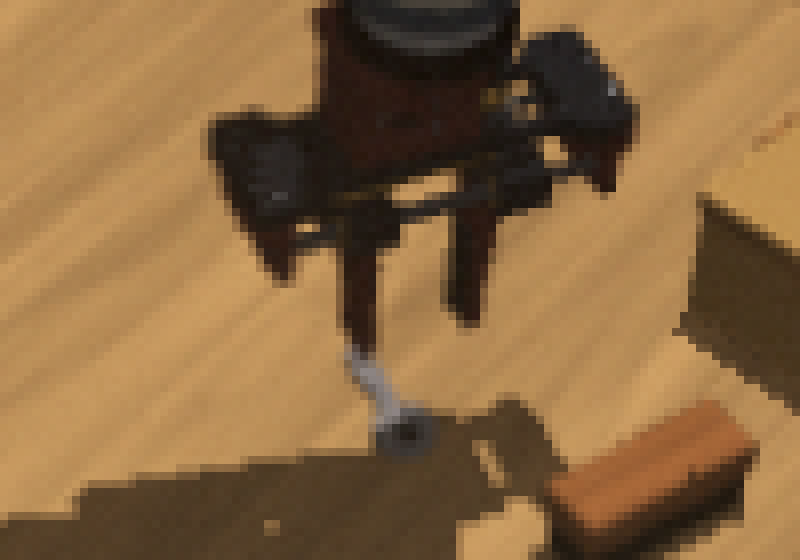

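Emit:
{"name": "jog_arm", "arguments": {"steps": [{"dp": [-0.01,0,-0.25],"turn": [0.0015,-0.0014,0],"claw": 0.5},{"dp": [-0.01,0,-0.45],"turn": [0.0015,-0.0014,0],"claw": 0.5},{"dp": [-0.01,0,-0.6],"turn": [0.0015,-0.0014,0],"claw": 0.5},{"dp": [-0.01,0,-0.65],"turn": [0.0015,-0.0014,0],"claw": 0.5},{"dp": [-0.01,0,-0.65],"turn": [0.0015,-0.0014,0],"claw": 0.5},{"dp": [-0.01,0,-0.65],"turn": [0.0015,-0.0014,0],"claw": 0.5}]}}

```text
t: 7.05
ee_pos: [440.6, 346.3, -2.9]
orientation: [-1.411, -0.82, 0.816]
ft_force: [0.3, 0.3, -0.6]
width: 43.9
```

```bash
cat > tip.py <<'E'
from st import *
d=cam('scene');P=pts(d);p=ctrl.get_obs()['ee_pos']
s=proj(d,[p])[0].astype(int); a,b=s[1]-45,s[0]-50
lum=d['img'].astype(int).sum(2)
m=(abs(P[...,0]-p[0])<60)&(abs(P[...,1]-p[1])<60)&(P[...,2]>p[2]+5)&(P[...,2]<p[2]+60)&(lum<170)
q=P[m]; print("tip z sorted",np.sort(q[:,2])[:8].round(1))
print(a,b);import sys;cv2.imwrite('pics/%s.png'%sys.argv[1],cv2.resize(d['img'][a:a+70,b:b+100,::-1],None,fx=8,fy=8,interpolation=0))
E
python3 -c "
from st import *
plan(440.5,347,-10,60.3)"; python3 tip.py f3
```

```text
t 7.05 pos [440.6 346.3  -2.9] jawyaw 60.22 down [ 0.002  0.001 -1.   ] F [ 0.3  0.3 -0.6] w 43.9 q [ 0.64  0.63  1.87 -0.    0.64 -0.41]
dp [-0.001  0.008 -0.088]
turn 1 [-0.0004  0.0006  0.0005] deg 0.2
turn -1 [ 1.000e-03  6.000e-04 -9.995e-01] deg 179.9
tip z sorted [2.5 2.7 2.9 3.3 3.5 4.  5.3 5.4]
85 247
```

View pics/f3.png

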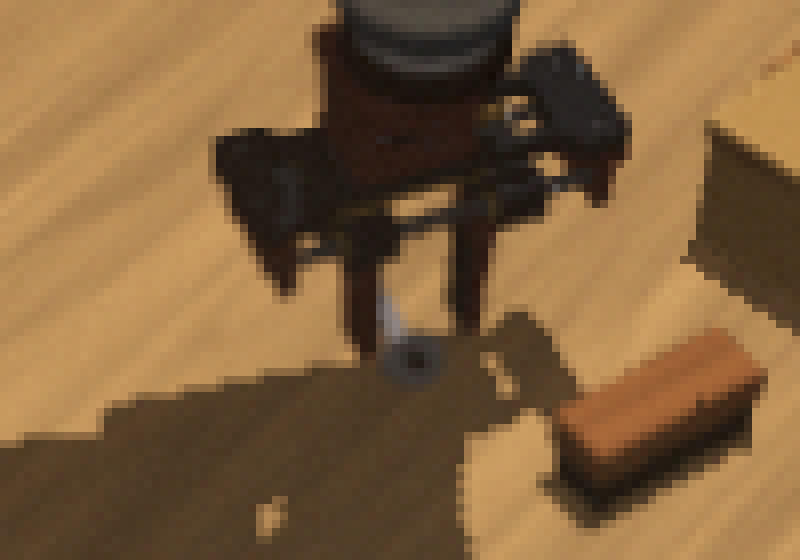

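Emit:
{"name": "jog_arm", "arguments": {"steps": [{"dp": [0,0.005,-0.06],"turn": [0,0,0],"claw": 0.5},{"dp": [0,0.005,-0.1],"turn": [0,0,0],"claw": 0.5},{"dp": [0,0.005,-0.1],"turn": [0,0,0],"claw": 0.5},{"dp": [0,0.005,-0.1],"turn": [0,0,0],"claw": 0.5}]}}

```text
t: 7.43
ee_pos: [440.8, 346.9, -10.7]
orientation: [-1.411, -0.821, 0.816]
ft_force: [0.2, -0.3, -0.3]
width: 43.9
```

Emit:
{"name": "jog_arm", "arguments": {"steps": [{"dp": [0,0,-0.03],"turn": [0,0,0],"claw": 0.5},{"dp": [0,0,-0.05],"turn": [0,0,0],"claw": 0.5},{"dp": [0,0,-0.05],"turn": [0,0,0],"claw": 0.5}]}}

```text
t: 7.68
ee_pos: [440.6, 346.7, -15.1]
orientation: [-1.411, -0.82, 0.817]
ft_force: [0.3, -0.3, 0.3]
width: 43.8
```

```bash
python3 -c "
from st import *
plan(440.5,347,-16,60.3)"; python3 tip.py f4
```

```text
t 7.68 pos [440.6 346.7 -15.1] jawyaw 60.22 down [ 0.002  0.001 -1.   ] F [ 0.3 -0.3  0.3] w 43.8 q [ 0.65  0.65  1.87 -0.    0.62 -0.41]
dp [-0.001  0.003 -0.011]
turn 1 [-0.0004  0.0006  0.0004] deg 0.1
turn -1 [ 9.000e-04  6.000e-04 -9.996e-01] deg 179.9
tip z sorted [-5.2 -4.4 -4.3 -3.6 -3.6 -3.  -2.8 -2.6]
87 247
```

View pics/f4.png

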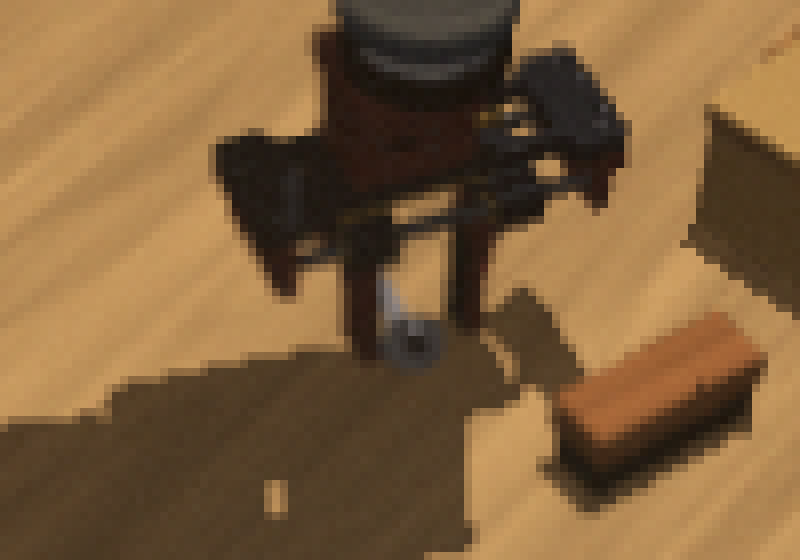

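The fingertips at (368,358) and (468,328) straddle the head at (417,342), level with the table. I'll close now.

Emit:
{"name": "jog_arm", "arguments": {"steps": [{"dp": [0,0,-0.01],"turn": [0,0,0],"claw": 0.3},{"dp": [0,0,-0.01],"turn": [0,0,0],"claw": 0},{"dp": [0,0,-0.01],"turn": [0,0,0],"claw": 0},{"dp": [0,0,-0.01],"turn": [0,0,0],"claw": 0},{"dp": [0,0,-0.01],"turn": [0,0,0],"claw": 0},{"dp": [0,0,-0.01],"turn": [0,0,0],"claw": 0},{"dp": [0,0,-0.01],"turn": [0,0,0],"claw": 0}]}}

```text
t: 8.32
ee_pos: [440.6, 346.8, -15.8]
orientation: [-1.411, -0.82, 0.817]
ft_force: [0.3, 0.1, -0.7]
width: 1.3
```

```bash
python3 -c "
from st import *
st()"; python3 tip.py f5
```

```text
t 8.32 pos [440.6 346.8 -15.8] jawyaw 60.22 down [ 0.002  0.001 -1.   ] F [ 0.3  0.1 -0.7] w 1.3 q [ 0.65  0.65  1.87 -0.    0.62 -0.41]
tip z sorted [-5.5 -4.9 -3.6 -3.5 -3.3 -3.2 -2.7 -2.2]
88 247
```

View pics/f5.png

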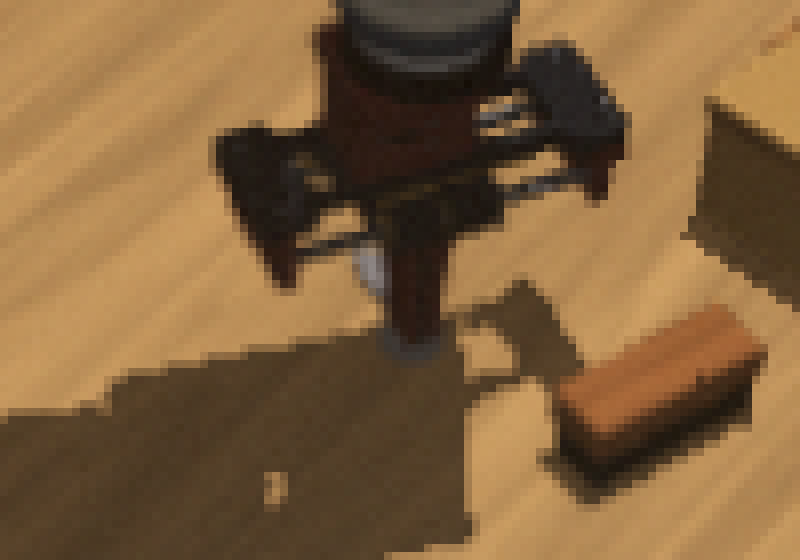

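The closed tips end at (415,342), right over the head's hole, and the rim shows below them, so they are still above the key. I'll open and go lower, watching the force.

Emit:
{"name": "jog_arm", "arguments": {"steps": [{"dp": [0,0,0.02],"turn": [0,0,0],"claw": 0.5},{"dp": [0,0,0.02],"turn": [0,0,0],"claw": 0.5},{"dp": [0,0,0.02],"turn": [0,0,0],"claw": 0.5},{"dp": [0,0,0.02],"turn": [0,0,0],"claw": 0.5},{"dp": [0,0,0.02],"turn": [0,0,0],"claw": 0.5},{"dp": [0,0,-0.05],"turn": [0,0,0],"claw": 0.5},{"dp": [0,0,-0.05],"turn": [0,0,0],"claw": 0.5}]}}

```text
t: 8.95
ee_pos: [440.2, 346.5, -20.6]
orientation: [-1.411, -0.82, 0.817]
ft_force: [0.1, -0.7, 0.1]
width: 42.6
```

Emit:
{"name": "jog_arm", "arguments": {"steps": [{"dp": [0,0,-0.03],"turn": [0,0,0],"claw": 0.5},{"dp": [0,0,-0.03],"turn": [0,0,0],"claw": 0.5}]}}

```text
t: 9.12
ee_pos: [439.9, 346.2, -23.6]
orientation: [-1.411, -0.819, 0.818]
ft_force: [-1.1, 0.1, -0.1]
width: 43.8
```

Emit:
{"name": "jog_arm", "arguments": {"steps": [{"dp": [0,0,-0.03],"turn": [0,0,0],"claw": 0.5},{"dp": [0,0,-0.03],"turn": [0,0,0],"claw": 0.5}]}}

```text
t: 9.28
ee_pos: [440.1, 346.4, -25.1]
orientation: [-1.411, -0.819, 0.818]
ft_force: [-2.5, -1.1, 11.4]
width: 44.2
```

Contact at a reported −25, so the true tip is reported z + 25. I'll raise about 2 mm and close.

Emit:
{"name": "jog_arm", "arguments": {"steps": [{"dp": [0,0.005,0.03],"turn": [0,0,0],"claw": 0.5},{"dp": [0,0.005,0.025],"turn": [0,0,0],"claw": 0.3},{"dp": [0,0.005,0.025],"turn": [0,0,0],"claw": 0},{"dp": [0,0.005,0.025],"turn": [0,0,0],"claw": 0},{"dp": [0,0.005,0.025],"turn": [0,0,0],"claw": 0},{"dp": [0,0.005,0.025],"turn": [0,0,0],"claw": 0},{"dp": [0,0.005,0.025],"turn": [0,0,0],"claw": 0}]}}

```text
t: 9.87
ee_pos: [440.1, 346.8, -23.2]
orientation: [-1.411, -0.819, 0.818]
ft_force: [-1.0, 0.7, 0.7]
width: 31.0
```

```bash
python3 -c "
from st import *
st()"; python3 tip.py f6
```

```text
t 9.87 pos [440.1 346.8 -23.2] jawyaw 60.22 down [ 0.001  0.    -1.   ] F [-1.   0.7  0.7] w 31.0 q [ 0.65  0.67  1.87 -0.    0.6  -0.4 ]
tip z sorted [-6.8 -6.3 -5.  -4.7 -3.8 -3.6 -3.6 -3.4]
89 247
```

View pics/f6.png

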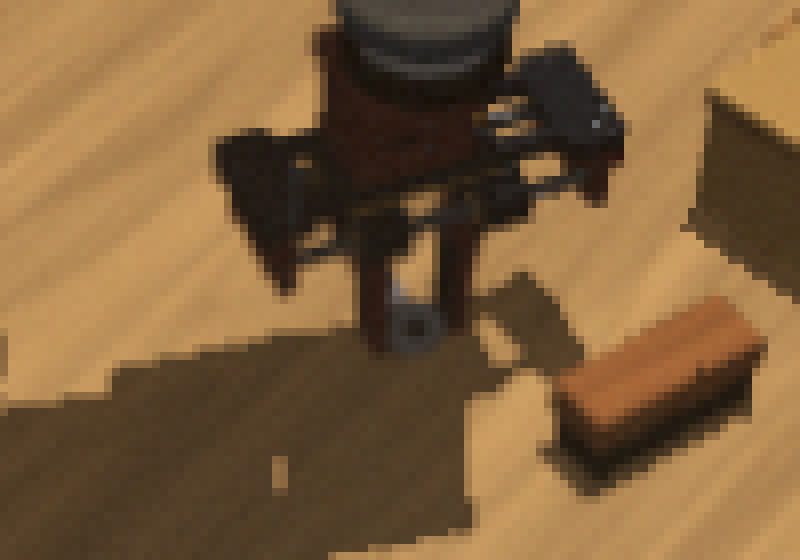

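Gripped: the width is 31 and the fingers are on both sides of the head. I'll lift it and carry it to the dish.

Emit:
{"name": "jog_arm", "arguments": {"steps": [{"dp": [0,0,0.3],"turn": [0,0,0],"claw": 0},{"dp": [0,0,0.7],"turn": [0,0,0],"claw": 0},{"dp": [0,0,1],"turn": [0,0,0],"claw": 0},{"dp": [0,0,1],"turn": [0,0,0],"claw": 0}]}}

```text
t: 10.25
ee_pos: [442.4, 348.5, 60.9]
orientation: [-1.41, -0.824, 0.812]
ft_force: [0.6, 1.7, -0.4]
width: 30.6
```

Emit:
{"name": "jog_arm", "arguments": {"steps": [{"dp": [0.35,-0.35,0],"turn": [0,0,0],"claw": 0},{"dp": [0.7,-0.7,0],"turn": [0,0,0],"claw": 0},{"dp": [1,-1,0],"turn": [0,0,0],"claw": 0},{"dp": [1,-1,0],"turn": [0,0,0],"claw": 0}]}}

```text
t: 10.58
ee_pos: [526.0, 265.1, 60.4]
orientation: [-1.413, -0.823, 0.809]
ft_force: [0.5, 0.1, -1.9]
width: 31.0
```

Emit:
{"name": "jog_arm", "arguments": {"steps": [{"dp": [0.35,-0.35,0],"turn": [0,0,0],"claw": 0},{"dp": [0.7,-0.7,0],"turn": [0,0,0],"claw": 0},{"dp": [1,-1,0],"turn": [0,0,0],"claw": 0},{"dp": [1,-1,0],"turn": [0,0,0],"claw": 0}]}}

```text
t: 10.92
ee_pos: [609.7, 181.5, 59.7]
orientation: [-1.415, -0.821, 0.805]
ft_force: [0.1, 0.8, -0.2]
width: 31.2
```

```bash
python3 -c "
from st import *
plan(641.3,141.7,20,60.3)"; python3 tip.py f7
```

```text
t 10.92 pos [609.7 181.5  59.7] jawyaw 59.8 down [ 0.01   0.003 -1.   ] F [ 0.1  0.8 -0.2] w 31.2 q [ 0.27  0.61  1.69  0.    0.83 -0.77]
dp [ 0.395 -0.497 -0.496]
turn 1 [-0.0011  0.0031  0.0028] deg 0.8
turn -1 [ 0.0049  0.0017 -0.9972] deg 179.5
tip z sorted [86.6 87.2 87.8 88.2 88.3 88.8 89.3 89.5]
122 259
```

View pics/f7.png

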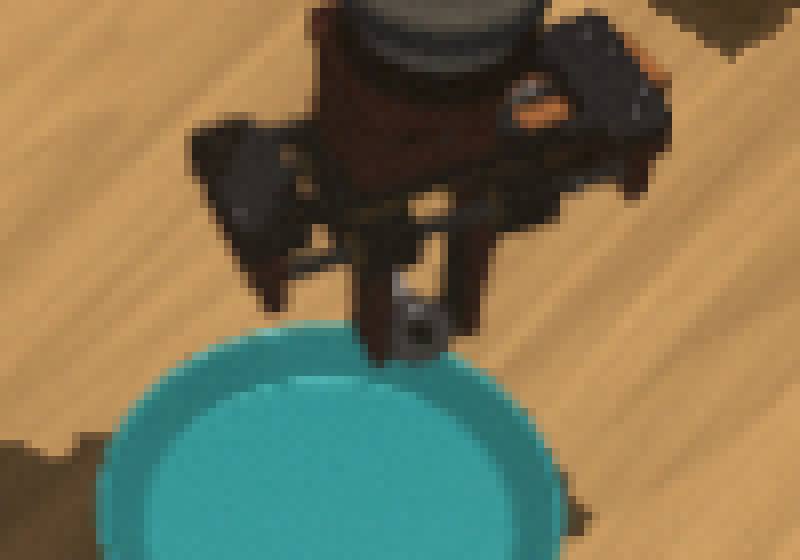

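The short key is held in the fingers at (420,330) and hangs level. I'll move over the spot and lower it.

Emit:
{"name": "jog_arm", "arguments": {"steps": [{"dp": [0.2,-0.25,0],"turn": [-0.001,0.003,0.003],"claw": 0},{"dp": [0.39,-0.5,0],"turn": [-0.001,0.003,0.003],"claw": 0},{"dp": [0.39,-0.5,-0.3],"turn": [-0.001,0.003,0.003],"claw": 0},{"dp": [0.39,-0.5,-0.5],"turn": [-0.001,0.003,0.003],"claw": 0},{"dp": [0.39,-0.5,-0.7],"turn": [-0.001,0.003,0.003],"claw": 0},{"dp": [0.39,-0.5,-0.8],"turn": [-0.001,0.003,0.003],"claw": 0},{"dp": [0.39,-0.5,-0.8],"turn": [-0.001,0.003,0.003],"claw": 0},{"dp": [0.39,-0.5,-0.8],"turn": [-0.001,0.003,0.003],"claw": 0}]}}

```text
t: 11.63
ee_pos: [637.5, 143.8, -5.2]
orientation: [-1.408, -0.818, 0.823]
ft_force: [0.5, -0.4, 0.1]
width: 31.0
```

```bash
python3 -c "
from st import *
plan(641.3,141.7,-17.5,60.3)"
```

```text
t 11.63 pos [637.5 143.8  -5.2] jawyaw 60.39 down [-0.004  0.    -1.   ] F [ 0.5 -0.4  0.1] w 31.0 q [ 0.2   0.73  1.65  0.    0.77 -0.85]
dp [ 0.047 -0.026 -0.154]
turn 1 [-0.0001 -0.0011 -0.0005] deg 0.2
turn -1 [ 1.800e-03 -2.000e-04  9.995e-01] deg 179.9
```

Emit:
{"name": "jog_arm", "arguments": {"steps": [{"dp": [0.03,-0.02,-0.05],"turn": [0,-0.001,0],"claw": 0},{"dp": [0.03,-0.02,-0.1],"turn": [0,-0.001,0],"claw": 0},{"dp": [0.03,-0.02,-0.12],"turn": [0,-0.001,0],"claw": 0},{"dp": [0.03,-0.02,-0.12],"turn": [0,-0.001,0],"claw": 0}]}}

```text
t: 11.97
ee_pos: [639.8, 142.2, -14.8]
orientation: [-1.41, -0.82, 0.821]
ft_force: [-0.6, -0.8, -1.2]
width: 30.8
```

Emit:
{"name": "jog_arm", "arguments": {"steps": [{"dp": [0,0,-0.02],"turn": [0,0,0],"claw": 0},{"dp": [0,0,-0.03],"turn": [0,0,0],"claw": 0}]}}

```text
t: 12.13
ee_pos: [639.9, 142.2, -17.1]
orientation: [-1.41, -0.821, 0.82]
ft_force: [-0.0, 0.2, -1.3]
width: 31.2
```

Emit:
{"name": "jog_arm", "arguments": {"steps": [{"dp": [0,0,-0.01],"turn": [0,0,0],"claw": 0},{"dp": [0,0,-0.015],"turn": [0,0,0],"claw": 0}]}}

```text
t: 12.3
ee_pos: [640.0, 142.2, -18.2]
orientation: [-1.41, -0.821, 0.82]
ft_force: [-1.0, -1.0, 3.7]
width: 30.9
```

Emit:
{"name": "jog_arm", "arguments": {"steps": [{"dp": [0,0,0],"turn": [0,0,0],"claw": 0.5},{"dp": [0,0,0],"turn": [0,0,0],"claw": 0.5},{"dp": [0,0,0],"turn": [0,0,0],"claw": 0.5},{"dp": [0,0,0],"turn": [0,0,0],"claw": 0.5},{"dp": [0,0,0.3],"turn": [0,0,0],"claw": 0.5},{"dp": [0,0,0.7],"turn": [0,0,0],"claw": 0.5},{"dp": [0,0,1],"turn": [0,0,0],"claw": 0.6},{"dp": [0,0,1],"turn": [0,0,0],"claw": 0.6}]}}

```text
t: 12.97
ee_pos: [643.6, 142.9, 67.1]
orientation: [-1.413, -0.827, 0.814]
ft_force: [1.1, 0.6, -0.4]
width: 51.5
```

```bash
python3 -c "
from st import *
plan(443,5.8,60,-2)"; python3 tip.py f8
```

```text
t 12.97 pos [643.6 142.9  67.1] jawyaw 60.38 down [ 0.008  0.002 -1.   ] F [ 1.1  0.6 -0.4] w 51.5 q [ 0.2   0.63  1.63  0.    0.88 -0.85]
dp [-2.507 -1.714 -0.088]
turn 1 [ 0.0008  0.0026 -0.3465] deg 62.4
turn -1 [-0.003   0.0009  0.6534] deg 117.6
tip z sorted [93.7 94.6 96.  96.  96.7 98.5 98.5 98.7]
133 261
```

View pics/f8.png

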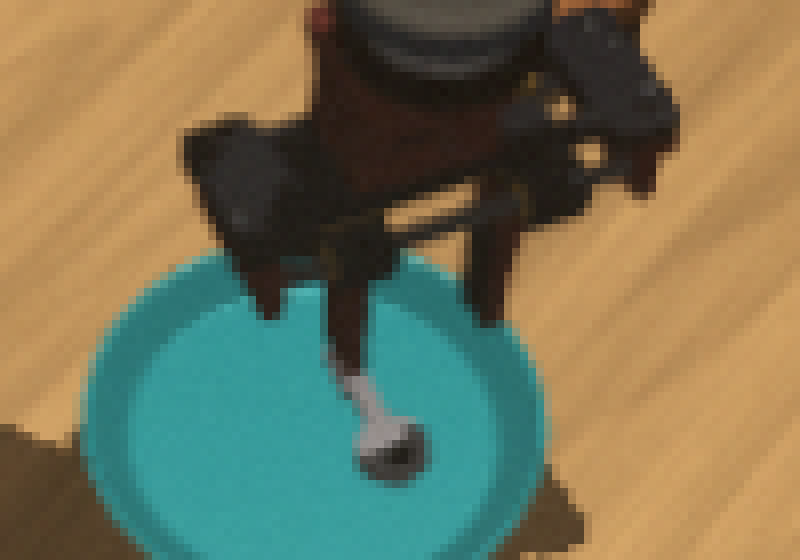

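The short key lies on the dish floor, head at (392,452), well inside the flat area. Next is the small tin.

Emit:
{"name": "jog_arm", "arguments": {"steps": [{"dp": [-0.4,-0.3,0],"turn": [0,0,-0.04],"claw": 0.8},{"dp": [-0.8,-0.5,0],"turn": [0,0,-0.08],"claw": 0.8},{"dp": [-0.85,-0.6,0],"turn": [0,0,-0.12],"claw": 0.8},{"dp": [-0.85,-0.6,0],"turn": [0,0,-0.16],"claw": 0.8},{"dp": [-0.85,-0.6,0],"turn": [0,0,-0.16],"claw": 0.8}]}}

```text
t: 13.43
ee_pos: [572.9, 94.0, 63.8]
orientation: [-1.531, -0.43, 0.425]
ft_force: [-0.6, 0.1, 0.5]
width: 70.1
```

Emit:
{"name": "jog_arm", "arguments": {"steps": [{"dp": [-0.4,-0.3,0],"turn": [0,0,-0.04],"claw": 0.8},{"dp": [-0.8,-0.5,0],"turn": [0,0,-0.08],"claw": 0.8},{"dp": [-0.8,-0.55,0],"turn": [0,0,-0.12],"claw": 0.8},{"dp": [-0.8,-0.55,0],"turn": [0,0,-0.16],"claw": 0.8},{"dp": [-0.8,-0.55,0],"turn": [0,0,-0.16],"claw": 0.8}]}}

```text
t: 13.85
ee_pos: [508.5, 49.8, 63.2]
orientation: [-1.574, -0.034, 0.032]
ft_force: [0.6, -0.2, -0.4]
width: 70.1
```

Emit:
{"name": "jog_arm", "arguments": {"steps": [{"dp": [-0.4,-0.3,0],"turn": [0,0,-0.04],"claw": 0.8},{"dp": [-0.8,-0.5,0],"turn": [0,0,-0.08],"claw": 0.8},{"dp": [-0.8,-0.55,0],"turn": [0,0,-0.12],"claw": 0.8},{"dp": [-0.8,-0.55,0],"turn": [0,0,-0.16],"claw": 0.8},{"dp": [-0.8,-0.55,0],"turn": [0,0,-0.16],"claw": 0.8}]}}

```text
t: 14.27
ee_pos: [444.7, 5.7, 63.0]
orientation: [-1.544, 0.36, -0.361]
ft_force: [-0.1, 1.1, -0.4]
width: 70.3
```

```bash
python3 -c "
from st import *
plan(443,5.8,0,-30)"
```

```text
t 14.27 pos [444.7   5.7  63. ] jawyaw -26.36 down [-0.    -0.003 -1.   ] F [-0.1  1.1 -0.4] w 70.3 q [-0.01  0.39  2.11 -0.01  0.64  0.45]
dp [-0.021  0.001 -0.788]
turn 1 [ 0.0011 -0.0001 -0.0202] deg 3.6
turn -1 [1.000e-04 1.600e-03 9.798e-01] deg 176.4
```

Emit:
{"name": "jog_arm", "arguments": {"steps": [{"dp": [-0.02,0,-0.3],"turn": [0.001,0,-0.02],"claw": 0.8},{"dp": [-0.02,0,-0.6],"turn": [0.001,0,-0.02],"claw": 0.8},{"dp": [-0.02,0,-0.8],"turn": [0.001,0,-0.02],"claw": 0.8},{"dp": [-0.02,0,-0.8],"turn": [0.001,0,-0.02],"claw": 0.8},{"dp": [-0.02,0,-0.8],"turn": [0.001,0,-0.02],"claw": 0.8}]}}

```text
t: 14.68
ee_pos: [442.8, 6.0, -1.7]
orientation: [-1.533, 0.407, -0.403]
ft_force: [0.6, 0.2, 0.7]
width: 70.1
```

```bash
python3 -c "
from st import *
plan(443,5.8,-22,-30)"; python3 tip.py f9
```

```text
t 14.68 pos [442.8   6.   -1.7] jawyaw -29.62 down [-0.002 -0.    -1.   ] F [0.6 0.2 0.7] w 70.1 q [-0.01  0.53  2.12 -0.    0.49  0.5 ]
dp [ 0.002 -0.003 -0.254]
turn 1 [ 0.     -0.0007 -0.0021] deg 0.4
turn -1 [1.200e-03 1.000e-04 9.979e-01] deg 179.6
tip z sorted [ 4.   4.6  4.8  6.   7.6  9.4 10.3 11.7]
142 189
```

View pics/f9.png

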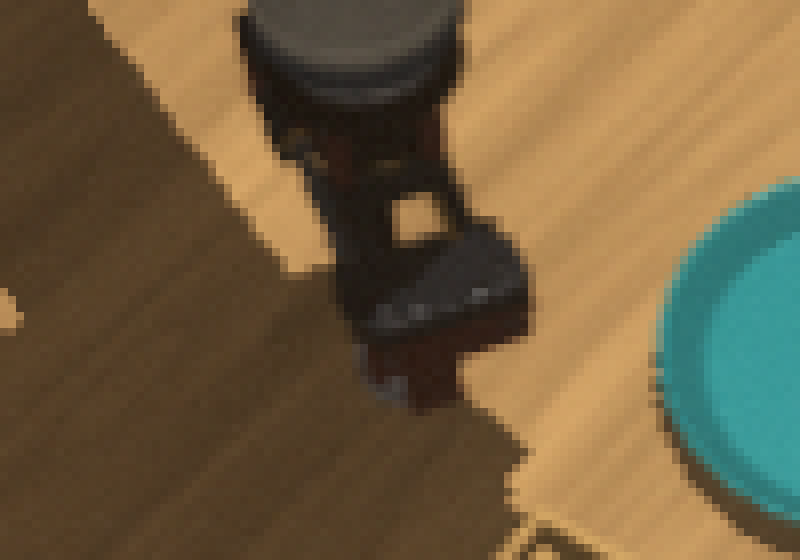

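The tin at (385,385) shows between the fingers and the near finger clears it. I'll descend and close.

Emit:
{"name": "jog_arm", "arguments": {"steps": [{"dp": [0,0,-0.1],"turn": [0,0,0],"claw": 0.8},{"dp": [0,0,-0.2],"turn": [0,0,0],"claw": 0.8},{"dp": [0,0,-0.25],"turn": [0,0,0],"claw": 0.8},{"dp": [0,0,-0.25],"turn": [0,0,0],"claw": 0.7},{"dp": [0,0,-0.25],"turn": [0,0,0],"claw": 0.3},{"dp": [0,0,-0.25],"turn": [0,0,0],"claw": 0.3},{"dp": [0,0,-0.25],"turn": [0,0,0],"claw": 0},{"dp": [0,0,-0.25],"turn": [0,0,0],"claw": 0},{"dp": [0,0,-0.25],"turn": [0,0,0],"claw": 0}]}}

```text
t: 15.48
ee_pos: [443.7, 6.0, -20.8]
orientation: [-1.533, 0.406, -0.406]
ft_force: [1.5, -1.3, 1.6]
width: 43.6
```

Emit:
{"name": "jog_arm", "arguments": {"steps": [{"dp": [0,0,0.3],"turn": [0,0,0],"claw": 0},{"dp": [0,0,0.6],"turn": [0,0,0],"claw": 0},{"dp": [0.3,0.2,0.9],"turn": [0,0,0],"claw": 0},{"dp": [0.6,0.4,0.9],"turn": [0,0,0],"claw": 0},{"dp": [0.9,0.6,0.9],"turn": [0,0,0],"claw": 0},{"dp": [0.9,0.6,0.9],"turn": [0,0,0],"claw": 0}]}}

```text
t: 15.98
ee_pos: [521.6, 56.2, 52.9]
orientation: [-1.53, 0.399, -0.411]
ft_force: [-0.6, -0.7, -0.8]
width: 43.5
```

Emit:
{"name": "jog_arm", "arguments": {"steps": [{"dp": [0.45,0.3,0],"turn": [0,0,0],"claw": 0},{"dp": [0.88,0.58,0],"turn": [0,0,0],"claw": 0},{"dp": [0.88,0.58,0],"turn": [0,0,0],"claw": 0},{"dp": [0.88,0.58,0],"turn": [0,0,0],"claw": 0}]}}

```text
t: 16.32
ee_pos: [593.8, 103.7, 52.8]
orientation: [-1.529, 0.397, -0.411]
ft_force: [0.0, -0.4, -1.1]
width: 43.4
```

```bash
python3 -c "
from st import *
plan(591,101,-15.8,-30)"; python3 tip.py f10
```

```text
t 16.32 pos [593.8 103.7  52.8] jawyaw -29.52 down [ 0.009  0.001 -1.   ] F [ 0.  -0.4 -1.1] w 43.4 q [ 0.15  0.58  1.77 -0.    0.78  0.67]
dp [-0.035 -0.034 -0.858]
turn 1 [-0.0003  0.0029 -0.0027] deg 0.7
turn -1 [-4.600e-03 -5.000e-04  9.973e-01] deg 179.5
tip z sorted [81.4 81.7 82.8 83.  83.1 85.2 87.6 88.7]
136 241
```

View pics/f10.png

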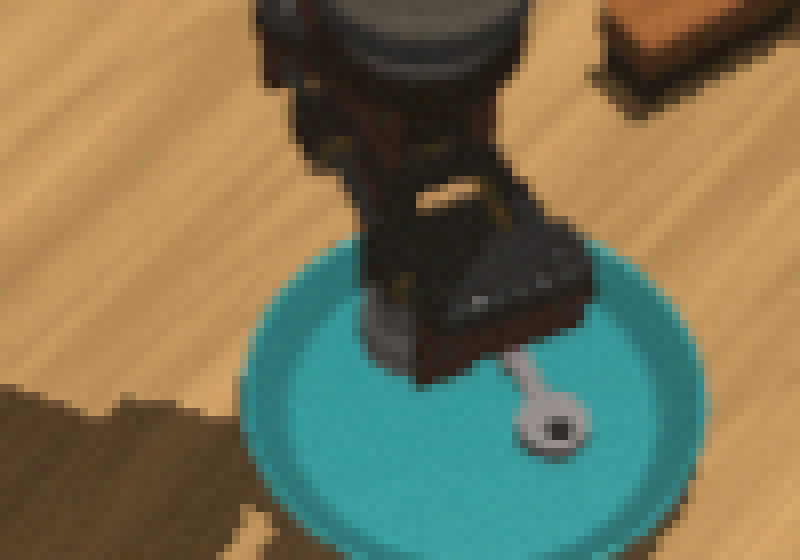

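The tin is held at (390,325) and the key lies undisturbed, head at (553,428). I'll lower the tin.

Emit:
{"name": "jog_arm", "arguments": {"steps": [{"dp": [-0.03,-0.03,-0.25],"turn": [0,0.003,-0.003],"claw": 0},{"dp": [-0.03,-0.03,-0.5],"turn": [0,0.003,-0.003],"claw": 0},{"dp": [-0.03,-0.03,-0.65],"turn": [0,0.003,-0.003],"claw": 0},{"dp": [-0.03,-0.03,-0.75],"turn": [0,0.003,-0.003],"claw": 0},{"dp": [-0.03,-0.03,-0.8],"turn": [0,0.003,-0.003],"claw": 0},{"dp": [-0.03,-0.03,-0.8],"turn": [0,0.003,-0.003],"claw": 0},{"dp": [-0.03,-0.03,-0.8],"turn": [0,0.003,-0.003],"claw": 0}]}}

```text
t: 16.95
ee_pos: [589.1, 100.1, -11.3]
orientation: [-1.532, 0.414, -0.409]
ft_force: [0.5, -0.4, 0.2]
width: 43.1
```

Emit:
{"name": "jog_arm", "arguments": {"steps": [{"dp": [0.02,0,-0.03],"turn": [0,-0.001,0],"claw": 0},{"dp": [0.02,0,-0.04],"turn": [0,-0.001,0],"claw": 0},{"dp": [0.02,0,-0.04],"turn": [0,-0.001,0],"claw": 0}]}}

```text
t: 17.2
ee_pos: [591.1, 100.2, -14.1]
orientation: [-1.53, 0.411, -0.412]
ft_force: [-0.6, 0.3, -0.1]
width: 43.3
```

```bash
python3 -c "
from st import *
plan(591,101,-15.8,-30)"
```

```text
t 17.2 pos [591.1 100.2 -14.1] jawyaw -30.1 down [ 0.001  0.001 -1.   ] F [-0.6  0.3 -0.1] w 43.3 q [0.15 0.69 1.78 0.   0.67 0.67]
dp [-0.001  0.01  -0.021]
turn 1 [-0.0002  0.0004  0.0005] deg 0.1
turn -1 [ 6.000e-04  3.000e-04 -9.995e-01] deg 179.9
```

Emit:
{"name": "jog_arm", "arguments": {"steps": [{"dp": [0,0,-0.015],"turn": [0,0,0],"claw": 0},{"dp": [0,0,-0.02],"turn": [0,0,0],"claw": 0}]}}

```text
t: 17.37
ee_pos: [591.2, 100.3, -15.5]
orientation: [-1.53, 0.411, -0.413]
ft_force: [0.2, 0.2, -0.2]
width: 43.6
```

Emit:
{"name": "jog_arm", "arguments": {"steps": [{"dp": [0,0,-0.01],"turn": [0,0,0],"claw": 0},{"dp": [0,0,-0.01],"turn": [0,0,0],"claw": 0}]}}

```text
t: 17.53
ee_pos: [591.3, 100.3, -15.7]
orientation: [-1.53, 0.41, -0.413]
ft_force: [-2.2, -0.0, 5.0]
width: 43.5
```

Emit:
{"name": "jog_arm", "arguments": {"steps": [{"dp": [0,0,0],"turn": [0,0,0],"claw": 0.65},{"dp": [0,0,0],"turn": [0,0,0],"claw": 0.65},{"dp": [0,0,0],"turn": [0,0,0],"claw": 0.65},{"dp": [0,0,0],"turn": [0,0,0],"claw": 0.65},{"dp": [0,0,0.3],"turn": [0,0,0],"claw": 0.65},{"dp": [0,0,0.7],"turn": [0,0,0],"claw": 0.65},{"dp": [0,0,1],"turn": [0,0,0],"claw": 0.65},{"dp": [0,0,1],"turn": [0,0,0],"claw": 0.65}]}}

```text
t: 18.2
ee_pos: [594.6, 100.8, 68.8]
orientation: [-1.527, 0.405, -0.418]
ft_force: [1.2, 1.1, 0.3]
width: 56.8
```

Emit:
{"name": "jog_arm", "arguments": {"steps": [{"dp": [-0.15,-0.5,0.1],"turn": [0,0,0.02],"claw": 0.55},{"dp": [-0.33,-1,0.1],"turn": [0,0,0.04],"claw": 0.55},{"dp": [-0.33,-1,0.1],"turn": [0,0,0.04],"claw": 0.55}]}}

```text
t: 18.45
ee_pos: [565.6, 16.5, 76.6]
orientation: [-1.545, 0.307, -0.317]
ft_force: [-0.0, 0.5, 0.6]
width: 48.1
```

Emit:
{"name": "jog_arm", "arguments": {"steps": [{"dp": [-0.15,-0.5,0],"turn": [0,0,0.02],"claw": 0.55},{"dp": [-0.33,-1,0],"turn": [0,0,0.04],"claw": 0.55},{"dp": [-0.33,-1,0],"turn": [0,0,0.04],"claw": 0.55}]}}

```text
t: 18.7
ee_pos: [536.6, -67.3, 75.7]
orientation: [-1.558, 0.211, -0.216]
ft_force: [0.0, -0.2, 0.1]
width: 48.0
```

Emit:
{"name": "jog_arm", "arguments": {"steps": [{"dp": [-0.15,-0.5,0],"turn": [0,0,0.02],"claw": 0.55},{"dp": [-0.33,-1,0],"turn": [0,0,0.04],"claw": 0.55},{"dp": [-0.33,-1,0],"turn": [0,0,0.04],"claw": 0.55}]}}

```text
t: 18.95
ee_pos: [508.3, -151.0, 75.1]
orientation: [-1.566, 0.114, -0.117]
ft_force: [0.6, 0.2, 0.3]
width: 48.3
```

```bash
python3 -c "
from st import *
plan(434.5,-385.8,0,9.5)
d=cam('scene');a,b=140,220;cv2.imwrite('pics/d1.png',cv2.resize(d['img'][a:a+90,b:b+120,::-1],None,fx=6,fy=6,interpolation=0))
"
```

```text
t 18.95 pos [ 508.3 -151.    75.1] jawyaw -8.44 down [ 0.002  0.002 -1.   ] F [0.6 0.2 0.3] w 48.3 q [-0.31  0.47  1.92  0.    0.76 -0.17]
dp [-0.922 -2.935 -0.938]
turn 1 [-0.0007  0.0005  0.0997] deg 17.9
turn -1 [ 8.000e-04  1.000e-03 -9.003e-01] deg 162.1
```

View pics/d1.png

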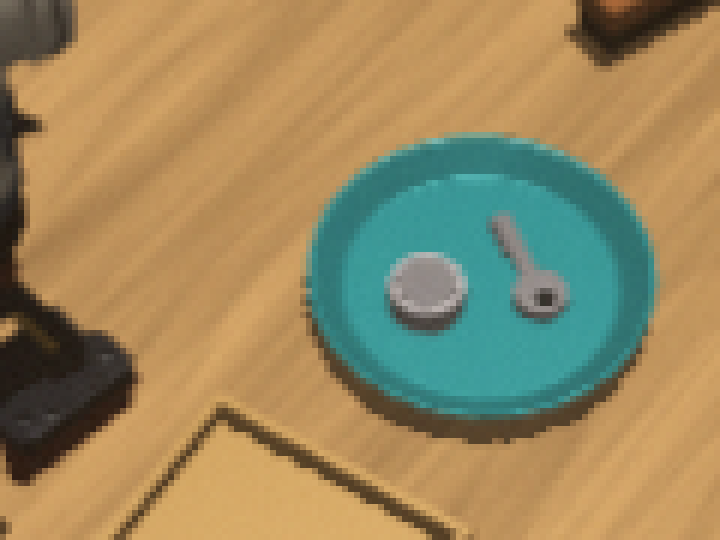

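The dish set is done: tin at (427,290) and key at (540,295) both lie flat on the floor, apart from each other. Next is the long key.

Emit:
{"name": "jog_arm", "arguments": {"steps": [{"dp": [-0.15,-0.5,0],"turn": [0,0,0.02],"claw": 0.55},{"dp": [-0.3,-0.97,0],"turn": [0,0,0.033],"claw": 0.55},{"dp": [-0.3,-0.97,0],"turn": [0,0,0.033],"claw": 0.55}]}}

```text
t: 19.25
ee_pos: [484.4, -231.2, 74.9]
orientation: [-1.569, 0.037, -0.041]
ft_force: [0.4, -0.1, 1.1]
width: 48.2
```

Emit:
{"name": "jog_arm", "arguments": {"steps": [{"dp": [-0.15,-0.5,0],"turn": [0,0,0.02],"claw": 0.55},{"dp": [-0.3,-0.97,0],"turn": [0,0,0.033],"claw": 0.55},{"dp": [-0.3,-0.97,0],"turn": [0,0,0.033],"claw": 0.55}]}}

```text
t: 19.5
ee_pos: [460.4, -312.8, 74.9]
orientation: [-1.571, -0.043, 0.037]
ft_force: [0.7, -0.1, 0.1]
width: 48.3
```

Emit:
{"name": "jog_arm", "arguments": {"steps": [{"dp": [-0.15,-0.5,0],"turn": [0,0,0.02],"claw": 0.55},{"dp": [-0.3,-0.9,-0.3],"turn": [0,0,0.033],"claw": 0.55},{"dp": [-0.3,-0.9,-0.5],"turn": [0,0,0.033],"claw": 0.55},{"dp": [-0.3,-0.9,-0.5],"turn": [0,0,0.033],"claw": 0.55},{"dp": [-0.3,-0.9,-0.5],"turn": [0,0,0.033],"claw": 0.55}]}}

```text
t: 19.92
ee_pos: [436.2, -383.0, 33.8]
orientation: [-1.565, -0.121, 0.119]
ft_force: [-0.6, -0.4, 0.7]
width: 48.6
```

```bash
python3 -c "
from st import *
plan(434.5,-385.8,-14,9.5)"; python3 tip.py l1
```

```text
t 19.92 pos [ 436.2 -383.    33.8] jawyaw 8.75 down [ 0.002  0.003 -1.   ] F [-0.6 -0.4  0.7] w 48.6 q [-0.74  0.59  1.82  0.    0.74 -0.9 ]
dp [-0.022 -0.035 -0.597]
turn 1 [-0.0008  0.0005  0.0042] deg 0.8
turn -1 [ 8.000e-04  1.300e-03 -9.958e-01] deg 179.3
tip z sorted [72.8 86.4 87.  90.3 90.6 92.4 94.1]
217 101
```

View pics/l1.png

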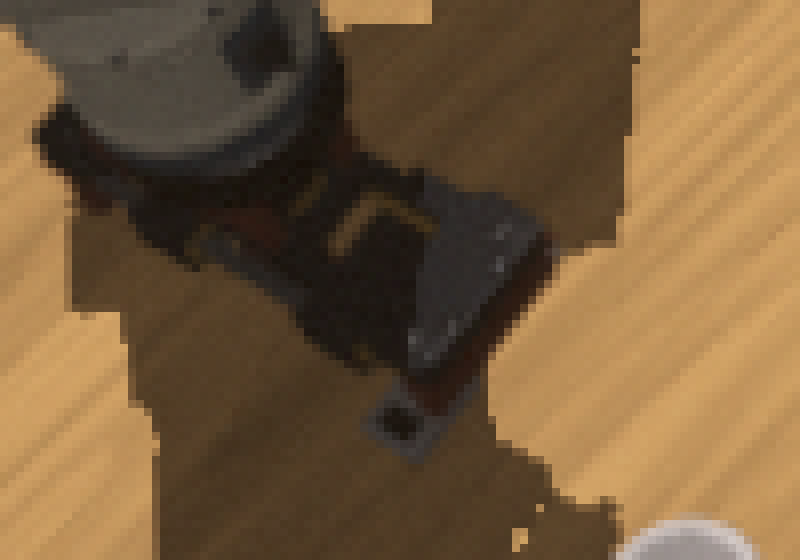

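The long key's head is at (415,420), below the fingers. I'll descend.

Emit:
{"name": "jog_arm", "arguments": {"steps": [{"dp": [-0.02,-0.035,-0.25],"turn": [-0.001,0,0.004],"claw": 0.55},{"dp": [-0.02,-0.035,-0.45],"turn": [-0.001,0,0.004],"claw": 0.55},{"dp": [-0.02,-0.035,-0.58],"turn": [-0.001,0,0.004],"claw": 0.55},{"dp": [-0.02,-0.035,-0.62],"turn": [-0.001,0,0.004],"claw": 0.55},{"dp": [-0.02,-0.035,-0.62],"turn": [-0.001,0,0.004],"claw": 0.55},{"dp": [-0.02,-0.035,-0.62],"turn": [-0.001,0,0.004],"claw": 0.55}]}}

```text
t: 20.47
ee_pos: [436.1, -385.8, -14.1]
orientation: [-1.569, -0.134, 0.129]
ft_force: [-0.2, -0.0, -0.3]
width: 48.3
```

```bash
python3 -c "
from st import *
plan(434.5,-385.8,-22.7,9.5)"
```

```text
t 20.47 pos [ 436.1 -385.8  -14.1] jawyaw 9.58 down [ 0.003 -0.002 -1.   ] F [-0.2 -0.  -0.3] w 48.3 q [-0.75  0.67  1.82  0.    0.65 -0.91]
dp [-0.02  -0.    -0.107]
turn 1 [ 0.0007  0.0011 -0.0004] deg 0.2
turn -1 [-0.0017  0.0011  0.9996] deg 179.9
```

Emit:
{"name": "jog_arm", "arguments": {"steps": [{"dp": [-0.015,0,-0.07],"turn": [0,0.001,0],"claw": 0.55},{"dp": [-0.015,0,-0.09],"turn": [0,0.001,0],"claw": 0.55},{"dp": [-0.015,0,-0.1],"turn": [0,0.001,0],"claw": 0.55},{"dp": [-0.015,0,-0.1],"turn": [0,0.001,0],"claw": 0.4},{"dp": [-0.015,0,-0.1],"turn": [0,0.001,0],"claw": 0.2},{"dp": [-0.015,0,-0.1],"turn": [0,0.001,0],"claw": 0},{"dp": [-0.015,0,-0.1],"turn": [0,0.001,0],"claw": 0},{"dp": [-0.015,0,-0.1],"turn": [0,0.001,0],"claw": 0}]}}

```text
t: 21.13
ee_pos: [434.9, -385.9, -22.1]
orientation: [-1.569, -0.131, 0.131]
ft_force: [0.1, -0.4, 1.0]
width: 28.0
```

```bash
python3 -c "
from st import *
st()
import numpy as np
def tr(x,y):
    c,s=np.cos(np.radians(5.8)),np.sin(np.radians(5.8)); return np.round([633.5+c*x-s*y,-133+s*x+c*y],1)
print('key',tr(45,-75),'tin',tr(22,60),'brush',tr(-40,-20))"
```

```text
t 21.13 pos [ 434.9 -385.9  -22.1] jawyaw 9.58 down [ 0.    -0.002 -1.   ] F [ 0.1 -0.4  1. ] w 28.0 q [-0.75  0.68  1.82 -0.    0.63 -0.91]
key [ 685.8 -203.1] tin [649.3 -71.1] brush [ 595.7 -156.9]
```

Emit:
{"name": "jog_arm", "arguments": {"steps": [{"dp": [0,0,0.3],"turn": [0,0,0],"claw": 0},{"dp": [0,0,0.6],"turn": [0,0,0],"claw": 0},{"dp": [0.3,0.2,1],"turn": [0,0,0],"claw": 0},{"dp": [0.6,0.4,1],"turn": [0,0,0],"claw": 0},{"dp": [1,0.75,1],"turn": [0,0,-0.005],"claw": 0},{"dp": [1,0.75,1],"turn": [0,0,-0.01],"claw": 0}]}}

```text
t: 21.63
ee_pos: [519.8, -323.0, 59.3]
orientation: [-1.572, -0.112, 0.105]
ft_force: [-0.1, 0.3, 0.3]
width: 27.6
```

Emit:
{"name": "jog_arm", "arguments": {"steps": [{"dp": [0.4,0.3,0],"turn": [0,0,0],"claw": 0},{"dp": [0.8,0.6,0],"turn": [0,0,0],"claw": 0},{"dp": [1,0.75,0],"turn": [0,0,0],"claw": 0},{"dp": [1,0.75,0],"turn": [0,0,0],"claw": 0}]}}

```text
t: 21.97
ee_pos: [603.4, -260.4, 59.3]
orientation: [-1.572, -0.116, 0.106]
ft_force: [-0.4, 0.3, -0.9]
width: 27.2
```

Emit:
{"name": "jog_arm", "arguments": {"steps": [{"dp": [0.4,0.3,0],"turn": [0,0,0],"claw": 0},{"dp": [0.8,0.6,0],"turn": [0,0,-0.01],"claw": 0},{"dp": [0.95,0.72,0],"turn": [0,0,-0.01],"claw": 0},{"dp": [0.95,0.72,0],"turn": [0,0,-0.01],"claw": 0},{"dp": [0.95,0.72,0],"turn": [0,0,-0.01],"claw": 0}]}}

```text
t: 22.38
ee_pos: [678.5, -202.6, 58.6]
orientation: [-1.573, -0.091, 0.084]
ft_force: [-0.1, -0.4, -1.6]
width: 27.6
```

```bash
python3 -c "
from st import *
plan(676,-204,-17,6)"; python3 tip.py l2
```

```text
t 22.38 pos [ 678.5 -202.6   58.6] jawyaw 6.41 down [ 0.005 -0.004 -1.   ] F [-0.1 -0.4 -1.6] w 27.6 q [-0.31  0.7   1.51 -0.    0.93 -0.42]
dp [-0.032 -0.017 -0.945]
turn 1 [ 0.0011  0.0015 -0.0022] deg 0.5
turn -1 [-0.0024  0.0018  0.9977] deg 179.6
tip z sorted [84.5 84.9 85.2 85.4 85.5 86.  86.6 87.2]
217 201
```

View pics/l2.png

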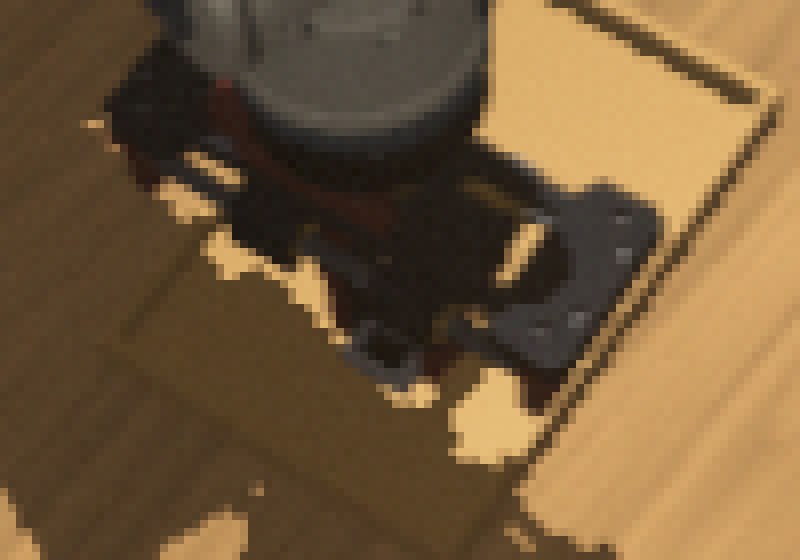

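The key head is held level at (385,350) over the far right part of the tray. I'll lower it.

Emit:
{"name": "jog_arm", "arguments": {"steps": [{"dp": [-0.03,-0.015,-0.25],"turn": [0.001,0.001,-0.002],"claw": 0},{"dp": [-0.03,-0.015,-0.5],"turn": [0.001,0.001,-0.002],"claw": 0},{"dp": [-0.03,-0.015,-0.7],"turn": [0.001,0.001,-0.002],"claw": 0},{"dp": [-0.03,-0.015,-0.8],"turn": [0.001,0.001,-0.002],"claw": 0},{"dp": [-0.03,-0.015,-0.85],"turn": [0.001,0.001,-0.002],"claw": 0},{"dp": [-0.03,-0.015,-0.85],"turn": [0.001,0.001,-0.002],"claw": 0},{"dp": [-0.03,-0.015,-0.85],"turn": [0.001,0.001,-0.002],"claw": 0}]}}

```text
t: 23.02
ee_pos: [675.5, -204.9, -9.0]
orientation: [-1.57, -0.083, 0.08]
ft_force: [-0.1, 0.1, 0.5]
width: 27.2
```

```bash
python3 -c "
from st import *
plan(676,-204,-17,6)"
```

```text
t 23.02 pos [ 675.5 -204.9   -9. ] jawyaw 5.96 down [ 0.002 -0.001 -1.   ] F [-0.1  0.1  0.5] w 27.2 q [-0.31  0.79  1.52  0.    0.83 -0.42]
dp [ 0.006  0.011 -0.1  ]
turn 1 [0.0002 0.0005 0.0002] deg 0.1
turn -1 [ 8.000e-04 -3.000e-04 -9.998e-01] deg 180.0
```

Emit:
{"name": "jog_arm", "arguments": {"steps": [{"dp": [0.005,0.01,-0.05],"turn": [0,0,0],"claw": 0},{"dp": [0.005,0.01,-0.08],"turn": [0,0,0],"claw": 0},{"dp": [0.005,0.01,-0.08],"turn": [0,0,0],"claw": 0}]}}

```text
t: 23.27
ee_pos: [676.1, -204.0, -15.3]
orientation: [-1.57, -0.083, 0.08]
ft_force: [0.7, -0.6, -0.4]
width: 27.6
```

Emit:
{"name": "jog_arm", "arguments": {"steps": [{"dp": [0,0,-0.01],"turn": [0,0,0],"claw": 0},{"dp": [0,0,-0.02],"turn": [0,0,0],"claw": 0}]}}

```text
t: 23.43
ee_pos: [676.4, -203.9, -16.1]
orientation: [-1.57, -0.084, 0.08]
ft_force: [-4.0, 1.9, 10.8]
width: 27.7
```

Emit:
{"name": "jog_arm", "arguments": {"steps": [{"dp": [0,0,-0.01],"turn": [0,0,0],"claw": 0},{"dp": [0,0,-0.01],"turn": [0,0,0],"claw": 0}]}}

```text
t: 23.6
ee_pos: [676.3, -203.9, -16.0]
orientation: [-1.57, -0.084, 0.081]
ft_force: [-2.6, -0.0, 5.1]
width: 27.8
```

Emit:
{"name": "jog_arm", "arguments": {"steps": [{"dp": [0,0,0],"turn": [0,0,0],"claw": 0.42},{"dp": [0,0,0],"turn": [0,0,0],"claw": 0.42},{"dp": [0,0,0],"turn": [0,0,0],"claw": 0.42},{"dp": [0,0,0],"turn": [0,0,0],"claw": 0.42},{"dp": [0,0,0.3],"turn": [0,0,0],"claw": 0.42},{"dp": [0,0,0.7],"turn": [0,0,0],"claw": 0.9},{"dp": [0,0,1],"turn": [0,0,0],"claw": 0.9},{"dp": [0,0,1],"turn": [0,0,0],"claw": 0.9}]}}

```text
t: 24.27
ee_pos: [680.0, -205.0, 69.5]
orientation: [-1.573, -0.09, 0.074]
ft_force: [0.8, -0.7, 0.9]
width: 53.5
```

Emit:
{"name": "jog_arm", "arguments": {"steps": [{"dp": [-0.3,-0.5,0],"turn": [0,0,0],"claw": 0.9},{"dp": [-0.5,-0.9,0],"turn": [0,0,0],"claw": 0.9},{"dp": [-0.6,-0.95,0],"turn": [0,0,0],"claw": 0.9},{"dp": [-0.6,-0.95,0],"turn": [0,0,0],"claw": 0.9}]}}

```text
t: 24.6
ee_pos: [629.7, -282.9, 68.8]
orientation: [-1.573, -0.086, 0.073]
ft_force: [0.7, 0.1, 0.3]
width: 78.1
```

Emit:
{"name": "jog_arm", "arguments": {"steps": [{"dp": [-0.3,-0.5,0],"turn": [0,0,0],"claw": 0.9},{"dp": [-0.6,-0.95,0],"turn": [0,0,0],"claw": 0.9},{"dp": [-0.6,-0.95,0],"turn": [0,0,0],"claw": 0.9},{"dp": [-0.6,-0.95,0],"turn": [0,0,0],"claw": 0.9}]}}

```text
t: 24.93
ee_pos: [580.6, -360.0, 68.1]
orientation: [-1.572, -0.083, 0.071]
ft_force: [0.4, 0.5, 0.5]
width: 79.3
```

```bash
python3 -c "
from st import *
plan(576,-379.8,0,6)
d=cam('scene');a,b=200,140;cv2.imwrite('pics/l3.png',cv2.resize(d['img'][a:a+110,b:b+160,::-1],None,fx=5,fy=5,interpolation=0))
"
```

```text
t 24.93 pos [ 580.6 -360.    68.1] jawyaw 5.62 down [ 0.008 -0.002 -1.   ] F [0.4 0.5 0.5] w 79.3 q [-0.57  0.65  1.57  0.    0.91 -0.67]
dp [-0.057 -0.247 -0.851]
turn 1 [0.0007 0.0025 0.0021] deg 0.6
turn -1 [ 0.0039 -0.0011 -0.9979] deg 179.6
```

View pics/l3.png

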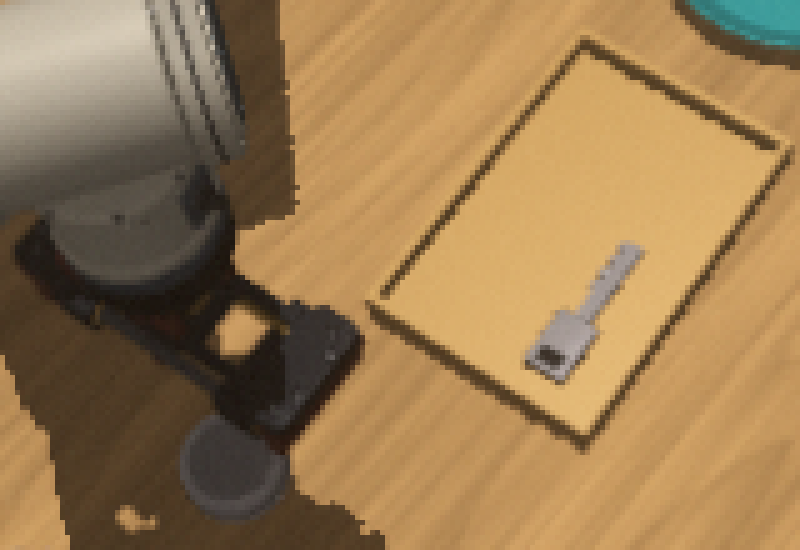

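The long key lies flat in the tray (540–640, 245–375), and the tin is at (237,465). I'll align over the tin and descend.

Emit:
{"name": "jog_arm", "arguments": {"steps": [{"dp": [-0.057,-0.25,0],"turn": [0.001,0.002,0.002],"claw": 1},{"dp": [-0.057,-0.25,-0.2],"turn": [0.001,0.002,0.002],"claw": 1},{"dp": [-0.057,-0.25,-0.5],"turn": [0.001,0.002,0.002],"claw": 1},{"dp": [-0.057,-0.25,-0.65],"turn": [0.001,0.002,0.002],"claw": 1},{"dp": [-0.057,-0.25,-0.65],"turn": [0.001,0.002,0.002],"claw": 1},{"dp": [-0.057,-0.25,-0.65],"turn": [0.001,0.002,0.002],"claw": 1}]}}

```text
t: 25.48
ee_pos: [577.4, -376.9, 15.3]
orientation: [-1.567, -0.084, 0.084]
ft_force: [0.9, 0.2, 0.1]
width: 87.8
```

```bash
python3 -c "
from st import *
plan(576,-379.8,-21,6)"
```

```text
t 25.48 pos [ 577.4 -376.9   15.3] jawyaw 6.13 down [ 0.     0.003 -1.   ] F [0.9 0.2 0.1] w 87.8 q [-0.6   0.74  1.56  0.    0.85 -0.71]
dp [-0.017 -0.037 -0.454]
turn 1 [-0.0008  0.0001 -0.0007] deg 0.2
turn -1 [-2.000e-04 -1.300e-03  9.993e-01] deg 179.9
```

Emit:
{"name": "jog_arm", "arguments": {"steps": [{"dp": [-0.017,-0.037,-0.15],"turn": [-0.001,0,0],"claw": 1},{"dp": [-0.017,-0.037,-0.3],"turn": [-0.001,0,0],"claw": 1},{"dp": [-0.017,-0.037,-0.42],"turn": [-0.001,0,0],"claw": 1},{"dp": [-0.017,-0.037,-0.455],"turn": [-0.001,0,0],"claw": 1},{"dp": [-0.017,-0.037,-0.455],"turn": [-0.001,0,0],"claw": 0.7},{"dp": [-0.017,-0.037,-0.455],"turn": [-0.001,0,0],"claw": 0.4},{"dp": [-0.017,-0.037,-0.455],"turn": [-0.001,0,0],"claw": 0},{"dp": [-0.017,-0.037,-0.455],"turn": [-0.001,0,0],"claw": 0},{"dp": [-0.017,-0.037,-0.455],"turn": [-0.001,0,0],"claw": 0}]}}

```text
t: 26.23
ee_pos: [576.4, -380.1, -20.5]
orientation: [-1.57, -0.085, 0.083]
ft_force: [0.9, 0.0, 0.9]
width: 61.8
```

Emit:
{"name": "jog_arm", "arguments": {"steps": [{"dp": [0,0,0.3],"turn": [0,0,0],"claw": 0},{"dp": [0,0,0.6],"turn": [0,0,0],"claw": 0},{"dp": [0.1,0.4,1],"turn": [0,0,0],"claw": 0},{"dp": [0.2,0.8,1],"turn": [0,0,0],"claw": 0},{"dp": [0.2,1,1],"turn": [0,0,0],"claw": 0},{"dp": [0.2,1,1],"turn": [0,0,0],"claw": 0}]}}

```text
t: 26.73
ee_pos: [592.4, -296.7, 60.0]
orientation: [-1.569, -0.087, 0.086]
ft_force: [-0.9, 0.9, -1.9]
width: 61.6
```

Emit:
{"name": "jog_arm", "arguments": {"steps": [{"dp": [0.1,0.45,0],"turn": [0,0,0],"claw": 0},{"dp": [0.2,0.9,0],"turn": [0,0,0],"claw": 0},{"dp": [0.2,1,0],"turn": [0,0,0],"claw": 0},{"dp": [0.2,1,0],"turn": [0,0,0],"claw": 0}]}}

```text
t: 27.07
ee_pos: [607.9, -214.8, 59.2]
orientation: [-1.569, -0.088, 0.09]
ft_force: [0.5, -0.1, -1.4]
width: 61.4
```

Emit:
{"name": "jog_arm", "arguments": {"steps": [{"dp": [0.1,0.45,0],"turn": [0,0,0],"claw": 0},{"dp": [0.2,0.9,0],"turn": [0,0,0],"claw": 0},{"dp": [0.2,1,0],"turn": [0,0,0],"claw": 0},{"dp": [0.2,1,0],"turn": [0,0,0],"claw": 0}]}}

```text
t: 27.4
ee_pos: [623.7, -134.1, 58.7]
orientation: [-1.569, -0.089, 0.092]
ft_force: [0.9, 0.2, -0.8]
width: 61.8
```

```bash
python3 -c "
from st import *
plan(642.3,-71.8,-15.5,6)"
```

```text
t 27.4 pos [ 623.7 -134.1   58.7] jawyaw 6.62 down [-0.002  0.    -1.   ] F [ 0.9  0.2 -0.8] w 61.8 q [-0.23  0.62  1.68 -0.    0.85 -0.35]
dp [ 0.232  0.779 -0.927]
turn 1 [-0.0001 -0.0006 -0.0035] deg 0.6
turn -1 [ 1.000e-03 -1.000e-04  9.965e-01] deg 179.4
```

Emit:
{"name": "jog_arm", "arguments": {"steps": [{"dp": [0.1,0.4,0],"turn": [0,0,0],"claw": 0},{"dp": [0.23,0.78,0],"turn": [0,0,-0.003],"claw": 0},{"dp": [0.23,0.78,-0.2],"turn": [0,0,-0.003],"claw": 0},{"dp": [0.23,0.78,-0.4],"turn": [0,0,-0.003],"claw": 0},{"dp": [0.23,0.78,-0.6],"turn": [0,0,-0.003],"claw": 0},{"dp": [0.23,0.78,-0.6],"turn": [0,0,-0.003],"claw": 0},{"dp": [0.23,0.78,-0.6],"turn": [0,0,-0.003],"claw": 0}]}}

```text
t: 27.98
ee_pos: [641.2, -73.6, 9.8]
orientation: [-1.569, -0.079, 0.086]
ft_force: [0.4, -0.4, -1.3]
width: 61.8
```

```bash
python3 -c "
from st import *
plan(642.3,-71.8,-15.5,6)"; python3 tip.py b2
```

```text
t 27.98 pos [641.2 -73.6   9.8] jawyaw 6.0 down [-0.004  0.    -1.   ] F [ 0.4 -0.4 -1.3] w 61.8 q [-0.13  0.7   1.67 -0.    0.78 -0.24]
dp [ 0.014  0.023 -0.316]
turn 1 [-0.     -0.0014  0.    ] deg 0.2
turn -1 [-2.2e-03  1.0e-04 -1.0e+00] deg 180.0
tip z sorted [30.4 34.4 37.  39.7 40.8 41.1 41.3 41.4]
187 220
```

View pics/b2.png

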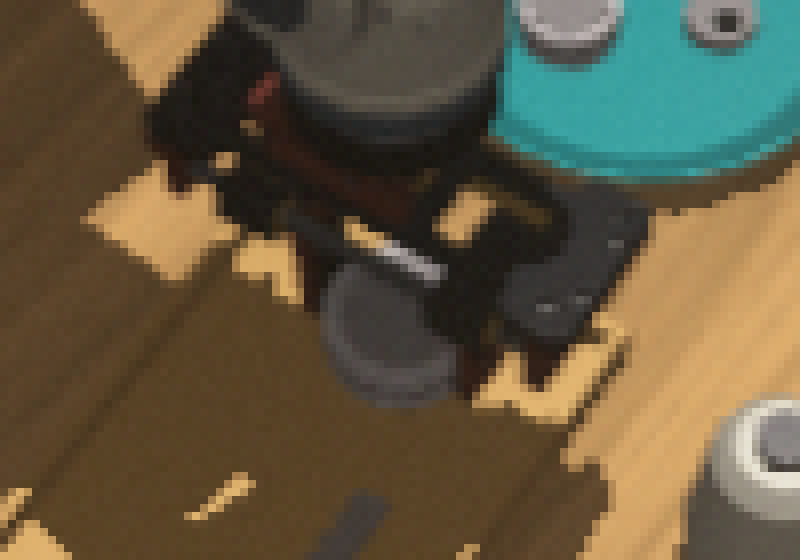

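The big tin is held level at (395,335), with the key tip at (365,505) well clear and the freshener out of reach at (790,440). I'll lower it.

Emit:
{"name": "jog_arm", "arguments": {"steps": [{"dp": [0.01,0.02,-0.12],"turn": [0,-0.001,0],"claw": 0},{"dp": [0.01,0.02,-0.22],"turn": [0,-0.001,0],"claw": 0},{"dp": [0.01,0.02,-0.28],"turn": [0,-0.001,0],"claw": 0},{"dp": [0.01,0.02,-0.28],"turn": [0,-0.001,0],"claw": 0},{"dp": [0.01,0.02,-0.28],"turn": [0,-0.001,0],"claw": 0}]}}

```text
t: 28.45
ee_pos: [642.6, -71.8, -12.1]
orientation: [-1.569, -0.082, 0.082]
ft_force: [0.2, 0.3, -1.2]
width: 61.3
```

Emit:
{"name": "jog_arm", "arguments": {"steps": [{"dp": [0,0,-0.015],"turn": [0,0,0],"claw": 0},{"dp": [0,0,-0.025],"turn": [0,0,0],"claw": 0}]}}

```text
t: 28.62
ee_pos: [642.8, -71.8, -13.9]
orientation: [-1.569, -0.083, 0.082]
ft_force: [0.7, 0.6, -1.4]
width: 61.4
```

Emit:
{"name": "jog_arm", "arguments": {"steps": [{"dp": [0,0,-0.01],"turn": [0,0,0],"claw": 0},{"dp": [0,0,-0.01],"turn": [0,0,0],"claw": 0}]}}

```text
t: 28.78
ee_pos: [642.9, -71.7, -14.4]
orientation: [-1.569, -0.083, 0.082]
ft_force: [-0.4, -0.4, -1.0]
width: 61.5
```

Emit:
{"name": "jog_arm", "arguments": {"steps": [{"dp": [0,0,-0.015],"turn": [0,0,0],"claw": 0},{"dp": [0,0,-0.015],"turn": [0,0,0],"claw": 0}]}}

```text
t: 28.95
ee_pos: [642.9, -71.7, -14.5]
orientation: [-1.569, -0.083, 0.082]
ft_force: [-4.6, 0.4, 9.0]
width: 61.7
```

Emit:
{"name": "jog_arm", "arguments": {"steps": [{"dp": [0,0,0],"turn": [0,0,0],"claw": 0.82},{"dp": [0,0,0],"turn": [0,0,0],"claw": 0.82},{"dp": [0,0,0],"turn": [0,0,0],"claw": 0.82},{"dp": [0,0,0],"turn": [0,0,0],"claw": 0.82},{"dp": [0,0,0.3],"turn": [0,0,0],"claw": 0.82},{"dp": [0,0,0.7],"turn": [0,0,0],"claw": 0.7},{"dp": [0,0,1],"turn": [0,0,0],"claw": 0.7},{"dp": [0,0,1],"turn": [0,0,0],"claw": 0.7}]}}

```text
t: 29.62
ee_pos: [646.5, -72.1, 70.5]
orientation: [-1.571, -0.089, 0.076]
ft_force: [0.8, 0.2, -0.6]
width: 61.8
```

Emit:
{"name": "jog_arm", "arguments": {"steps": [{"dp": [-0.1,0.5,0.1],"turn": [0,0,-0.01],"claw": 0.7},{"dp": [-0.18,1,0.1],"turn": [0,0,-0.02],"claw": 0.7},{"dp": [-0.18,1,0.1],"turn": [0,0,-0.02],"claw": 0.7}]}}

```text
t: 29.87
ee_pos: [630.9, 13.0, 78.5]
orientation: [-1.571, -0.041, 0.028]
ft_force: [-0.8, 0.5, 0.6]
width: 61.5
```

Emit:
{"name": "jog_arm", "arguments": {"steps": [{"dp": [-0.1,0.5,0],"turn": [0,0,-0.01],"claw": 0.7},{"dp": [-0.18,1,0],"turn": [0,0,-0.02],"claw": 0.7},{"dp": [-0.18,1,0],"turn": [0,0,-0.02],"claw": 0.7}]}}

```text
t: 30.12
ee_pos: [615.0, 97.9, 77.6]
orientation: [-1.57, 0.008, -0.018]
ft_force: [-0.6, -0.0, -0.4]
width: 61.6
```

Emit:
{"name": "jog_arm", "arguments": {"steps": [{"dp": [-0.1,0.5,0],"turn": [0,0,-0.01],"claw": 0.7},{"dp": [-0.18,1,0],"turn": [0,0,-0.03],"claw": 0.7},{"dp": [-0.18,1,0],"turn": [0,0,-0.03],"claw": 0.7}]}}

```text
t: 30.37
ee_pos: [599.3, 182.8, 76.9]
orientation: [-1.568, 0.082, -0.091]
ft_force: [-0.3, -0.0, 0.4]
width: 61.4
```

Emit:
{"name": "jog_arm", "arguments": {"steps": [{"dp": [-0.1,0.5,0],"turn": [0,0,-0.01],"claw": 0.7},{"dp": [-0.18,1,0],"turn": [0,0,-0.03],"claw": 0.7},{"dp": [-0.18,1,0],"turn": [0,0,-0.03],"claw": 0.7}]}}

```text
t: 30.62
ee_pos: [584.1, 267.7, 76.3]
orientation: [-1.562, 0.155, -0.164]
ft_force: [0.6, -0.2, -0.8]
width: 61.4
```

```bash
python3 -c "
from st import *
plan(562,370,30,-16.5)
d=cam('scene');pickle.dump(d,open('scene2.pkl','wb'));a,b=110,200;cv2.imwrite('pics/b3.png',cv2.resize(d['img'][a:a+190,b:b+160,::-1],None,fx=4,fy=3,interpolation=0))
"
```

```text
t 30.62 pos [584.1 267.7  76.3] jawyaw -11.61 down [ 0.006  0.002 -1.   ] F [ 0.6 -0.2 -0.8] w 61.4 q [ 0.41  0.59  1.67 -0.    0.88  0.61]
dp [-0.276  1.279 -0.579]
turn 1 [-0.0005  0.0019 -0.0272] deg 4.9
turn -1 [-2.900e-03 -8.000e-04  9.728e-01] deg 175.1
```

View pics/b3.png

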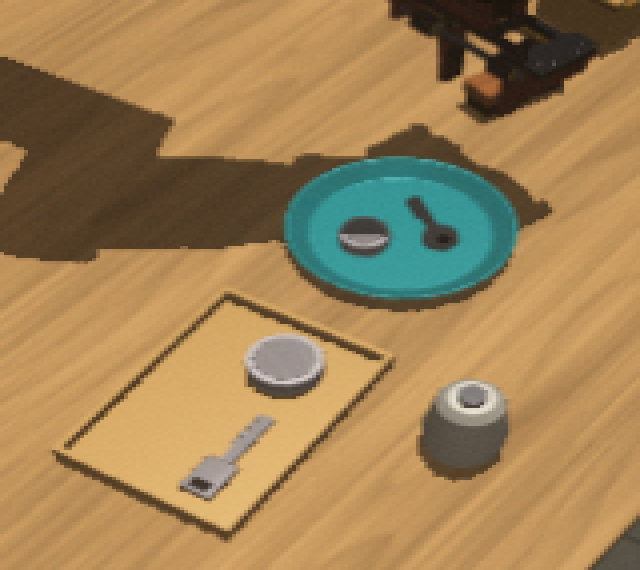

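Both tray items lie flat, tin at (285,360) and key at (225,460). On to the brush.

Emit:
{"name": "jog_arm", "arguments": {"steps": [{"dp": [-0.13,0.4,0],"turn": [0,0,-0.01],"claw": 0.7},{"dp": [-0.2,0.8,0],"turn": [0,0.002,-0.027],"claw": 0.7},{"dp": [-0.2,0.9,0],"turn": [0,0.002,-0.027],"claw": 0.7},{"dp": [-0.2,0.9,0],"turn": [0,0.002,-0.027],"claw": 0.7}]}}

```text
t: 31.0
ee_pos: [568.4, 338.4, 75.7]
orientation: [-1.559, 0.22, -0.22]
ft_force: [-0.8, -0.3, -0.3]
width: 61.6
```

```bash
python3 -c "
from st import *
plan(562,370,30,-16.5)"
```

```text
t 31.0 pos [568.4 338.4  75.7] jawyaw -16.06 down [-0.  0. -1.] F [-0.8 -0.3 -0.3] w 61.6 q [0.52 0.62 1.61 0.   0.91 0.8 ]
dp [-0.08   0.395 -0.571]
turn 1 [-0.0001 -0.0001 -0.0024] deg 0.4
turn -1 [ 2.000e-04 -2.000e-04  9.976e-01] deg 179.6
```

Emit:
{"name": "jog_arm", "arguments": {"steps": [{"dp": [-0.08,0.39,0],"turn": [0,0,-0.002],"claw": 0.7},{"dp": [-0.08,0.39,0],"turn": [0,0,-0.002],"claw": 0.7},{"dp": [-0.08,0.39,-0.3],"turn": [0,0,-0.002],"claw": 0.7},{"dp": [-0.08,0.39,-0.57],"turn": [0,0,-0.002],"claw": 0.7},{"dp": [-0.08,0.39,-0.57],"turn": [0,0,-0.002],"claw": 0.7},{"dp": [-0.08,0.39,-0.57],"turn": [0,0,-0.002],"claw": 0.7}]}}

```text
t: 31.5
ee_pos: [561.6, 367.1, 28.9]
orientation: [-1.561, 0.228, -0.223]
ft_force: [0.1, -0.4, -0.4]
width: 61.5
```

```bash
python3 -c "
from st import *
plan(562,370,-5,-16.5)"; python3 tip.py r1
```

```text
t 31.5 pos [561.6 367.1  28.9] jawyaw -16.44 down [-0.003 -0.002 -1.   ] F [ 0.1 -0.4 -0.4] w 61.5 q [0.56 0.7  1.6  0.   0.85 0.85]
dp [ 0.005  0.036 -0.423]
turn 1 [ 0.0005 -0.001  -0.0003] deg 0.2
turn -1 [1.600e-03 9.000e-04 9.997e-01] deg 179.9
tip z sorted [35.4 35.4 35.8 35.8 35.9 35.9 36.3 36.3]
90 278
```

View pics/r1.png

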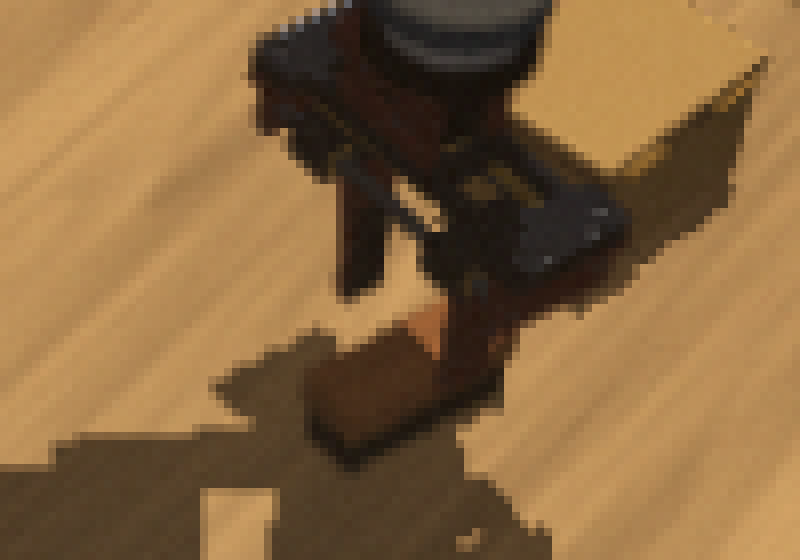

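The fingers straddle the brush (centre about (405,380)) with a gap on each side. I'll descend onto the wooden back and grip.

Emit:
{"name": "jog_arm", "arguments": {"steps": [{"dp": [0.005,0.036,-0.15],"turn": [0,-0.001,0],"claw": 0.7},{"dp": [0.005,0.036,-0.3],"turn": [0,-0.001,0],"claw": 0.7},{"dp": [0.005,0.036,-0.4],"turn": [0,-0.001,0],"claw": 0.7},{"dp": [0.005,0.036,-0.42],"turn": [0,-0.001,0],"claw": 0.7},{"dp": [0.005,0.036,-0.42],"turn": [0,-0.001,0],"claw": 0.5},{"dp": [0.005,0.036,-0.42],"turn": [0,-0.001,0],"claw": 0.3},{"dp": [0.005,0.036,-0.42],"turn": [0,-0.001,0],"claw": 0},{"dp": [0.005,0.036,-0.42],"turn": [0,-0.001,0],"claw": 0},{"dp": [0.005,0.036,-0.42],"turn": [0,-0.001,0],"claw": 0}]}}

```text
t: 32.3
ee_pos: [563.2, 371.1, -2.9]
orientation: [-1.558, 0.223, -0.227]
ft_force: [-0.2, 0.6, 1.0]
width: 37.6
```

```bash
python3 -c "
from st import *
plan(593,-167,0,6)"
```

```text
t 32.3 pos [563.2 371.1  -2.9] jawyaw -16.45 down [ 0.003  0.    -1.   ] F [-0.2  0.6  1. ] w 37.6 q [ 0.57  0.74  1.6  -0.    0.79  0.85]
dp [ 0.373 -6.727  0.037]
turn 1 [-0.0002  0.0009  0.1247] deg 22.4
turn -1 [ 1.200e-03  3.000e-04 -8.753e-01] deg 157.6
```

Emit:
{"name": "jog_arm", "arguments": {"steps": [{"dp": [0,0,0.3],"turn": [0,0,0],"claw": 0},{"dp": [0,0,0.6],"turn": [0,0,0],"claw": 0},{"dp": [0,-0.4,0.9],"turn": [0,0,0],"claw": 0},{"dp": [0,-0.8,0.9],"turn": [0,0,0.02],"claw": 0},{"dp": [0,-1,0.9],"turn": [0,0,0.02],"claw": 0},{"dp": [0,-1,0.9],"turn": [0,0,0.02],"claw": 0}]}}

```text
t: 32.8
ee_pos: [562.7, 288.0, 69.2]
orientation: [-1.564, 0.178, -0.18]
ft_force: [0.1, -0.1, -1.9]
width: 38.0
```

Emit:
{"name": "jog_arm", "arguments": {"steps": [{"dp": [0,-0.45,0],"turn": [0,0,0.01],"claw": 0},{"dp": [0.07,-0.9,0],"turn": [0,0,0.02],"claw": 0},{"dp": [0.07,-1,0],"turn": [0,0,0.02],"claw": 0},{"dp": [0.07,-1,0],"turn": [0,0,0.02],"claw": 0}]}}

```text
t: 33.13
ee_pos: [568.1, 206.3, 68.5]
orientation: [-1.568, 0.133, -0.133]
ft_force: [-0.7, -0.4, -1.4]
width: 38.1
```

Emit:
{"name": "jog_arm", "arguments": {"steps": [{"dp": [0,-0.45,0],"turn": [0,0,0.01],"claw": 0},{"dp": [0.07,-0.9,0],"turn": [0,0,0.02],"claw": 0},{"dp": [0.07,-1,0],"turn": [0,0,0.02],"claw": 0},{"dp": [0.07,-1,0],"turn": [0,0,0.02],"claw": 0}]}}

```text
t: 33.47
ee_pos: [573.9, 125.7, 68.2]
orientation: [-1.57, 0.087, -0.086]
ft_force: [0.1, 0.8, -0.9]
width: 37.8
```

Emit:
{"name": "jog_arm", "arguments": {"steps": [{"dp": [0,-0.45,0],"turn": [0,0,0.01],"claw": 0},{"dp": [0.07,-0.9,0],"turn": [0,0,0.02],"claw": 0},{"dp": [0.07,-1,0],"turn": [0,0,0.02],"claw": 0},{"dp": [0.07,-1,0],"turn": [0,0,0.02],"claw": 0}]}}

```text
t: 33.8
ee_pos: [580.1, 45.6, 68.1]
orientation: [-1.571, 0.039, -0.04]
ft_force: [0.2, 0.5, -1.4]
width: 38.2
```

Emit:
{"name": "jog_arm", "arguments": {"steps": [{"dp": [0,-0.45,0],"turn": [0,0,0.01],"claw": 0},{"dp": [0.07,-0.9,0],"turn": [0,0,0.02],"claw": 0},{"dp": [0.07,-1,0],"turn": [0,0,0.02],"claw": 0},{"dp": [0.07,-1,0],"turn": [0,0,0.02],"claw": 0}]}}

```text
t: 34.13
ee_pos: [586.4, -34.2, 68.0]
orientation: [-1.571, -0.008, 0.007]
ft_force: [-0.5, 0.6, -1.5]
width: 37.6
```

```bash
python3 -c "
from st import *
plan(596.2,-161.9,50,6)"
```

```text
t 34.13 pos [586.4 -34.2  68. ] jawyaw 0.56 down [ 0.001 -0.    -1.   ] F [-0.5  0.6 -1.5] w 37.6 q [-0.08  0.54  1.79 -0.    0.81 -0.09]
dp [ 0.123 -1.596 -0.225]
turn 1 [0.0001 0.0002 0.0302] deg 5.4
turn -1 [ 3.000e-04 -1.000e-04 -9.698e-01] deg 174.6
```

Emit:
{"name": "jog_arm", "arguments": {"steps": [{"dp": [0,-0.45,0],"turn": [0,0,0.01],"claw": 0},{"dp": [0.06,-0.8,0],"turn": [0,0,0.03],"claw": 0},{"dp": [0.06,-0.8,0],"turn": [0,0,0.03],"claw": 0}]}}

```text
t: 34.38
ee_pos: [592.6, -99.3, 68.2]
orientation: [-1.57, -0.084, 0.081]
ft_force: [1.0, -0.4, -0.2]
width: 37.9
```

Emit:
{"name": "jog_arm", "arguments": {"steps": [{"dp": [0.06,-0.4,0],"turn": [0,0,0],"claw": 0},{"dp": [0.06,-0.78,0],"turn": [0,0,0],"claw": 0},{"dp": [0.06,-0.78,-0.2],"turn": [0,0,0],"claw": 0},{"dp": [0.06,-0.78,-0.4],"turn": [0,0,0],"claw": 0},{"dp": [0.06,-0.78,-0.4],"turn": [0,0,0],"claw": 0},{"dp": [0.06,-0.78,-0.4],"turn": [0,0,0],"claw": 0}]}}

```text
t: 34.88
ee_pos: [597.0, -159.2, 35.4]
orientation: [-1.569, -0.083, 0.083]
ft_force: [-0.5, 0.4, -1.6]
width: 38.1
```

```bash
python3 -c "
from st import *
plan(596.2,-161.9,2.1,6)"; python3 tip.py r2
```

```text
t 34.88 pos [ 597.  -159.2   35.4] jawyaw 6.05 down [ 0.  0. -1.] F [-0.5  0.4 -1.6] w 38.1 q [-0.28  0.63  1.73  0.    0.78 -0.39]
dp [-0.01  -0.033 -0.416]
turn 1 [-0.0001  0.     -0.0003] deg 0.1
turn -1 [-0.000e+00 -2.000e-04  9.997e-01] deg 180.0
tip z sorted [41.3 41.4 42.7 43.  44.2 44.5 44.7 45.4]
195 191
```

View pics/r2.png

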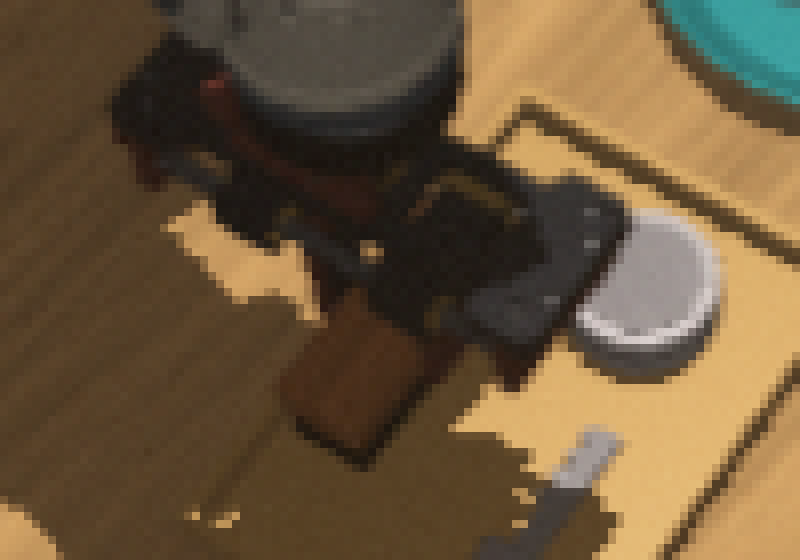

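The brush is held level at (355,385), clear of the key (600,450) and the tin (650,290). I'll lower it.

Emit:
{"name": "jog_arm", "arguments": {"steps": [{"dp": [-0.01,-0.03,-0.12],"turn": [0,0,0],"claw": 0},{"dp": [-0.01,-0.03,-0.24],"turn": [0,0,0],"claw": 0},{"dp": [-0.01,-0.03,-0.33],"turn": [0,0,0],"claw": 0},{"dp": [-0.01,-0.03,-0.37],"turn": [0,0,0],"claw": 0},{"dp": [-0.01,-0.03,-0.37],"turn": [0,0,0],"claw": 0},{"dp": [-0.01,-0.03,-0.37],"turn": [0,0,0],"claw": 0}]}}

```text
t: 35.43
ee_pos: [596.8, -162.0, 6.3]
orientation: [-1.569, -0.084, 0.082]
ft_force: [0.1, -0.7, -1.7]
width: 38.0
```

Emit:
{"name": "jog_arm", "arguments": {"steps": [{"dp": [0,0,-0.02],"turn": [0,0,0],"claw": 0},{"dp": [0,0,-0.025],"turn": [0,0,0],"claw": 0},{"dp": [0,0,-0.025],"turn": [0,0,0],"claw": 0}]}}

```text
t: 35.68
ee_pos: [596.8, -162.2, 4.4]
orientation: [-1.569, -0.084, 0.082]
ft_force: [0.2, 0.5, -1.0]
width: 38.1
```

Emit:
{"name": "jog_arm", "arguments": {"steps": [{"dp": [0,0,-0.01],"turn": [0,0,0],"claw": 0},{"dp": [0,0,-0.015],"turn": [0,0,0],"claw": 0}]}}

```text
t: 35.85
ee_pos: [597.0, -162.2, 3.4]
orientation: [-1.569, -0.084, 0.081]
ft_force: [-0.3, 1.2, -1.5]
width: 37.8
```

Emit:
{"name": "jog_arm", "arguments": {"steps": [{"dp": [0,0,-0.01],"turn": [0,0,0],"claw": 0},{"dp": [0,0,-0.015],"turn": [0,0,0],"claw": 0}]}}

```text
t: 36.02
ee_pos: [597.0, -162.3, 3.0]
orientation: [-1.569, -0.084, 0.081]
ft_force: [-4.0, 0.9, 10.5]
width: 38.1
```

Contact. I'll release the brush, lift, and withdraw.

Emit:
{"name": "jog_arm", "arguments": {"steps": [{"dp": [0,0,0],"turn": [0,0,0],"claw": 0.55},{"dp": [0,0,0],"turn": [0,0,0],"claw": 0.55},{"dp": [0,0,0],"turn": [0,0,0],"claw": 0.55},{"dp": [0,0,0],"turn": [0,0,0],"claw": 0.55},{"dp": [0,0,0.3],"turn": [0,0,0],"claw": 0.55},{"dp": [0,0,0.7],"turn": [0,0,0],"claw": 0.55},{"dp": [0,0,1],"turn": [0,0,0],"claw": 0.55},{"dp": [0,0,1],"turn": [0,0,0],"claw": 0.55}]}}

```text
t: 36.68
ee_pos: [600.3, -163.2, 87.8]
orientation: [-1.572, -0.09, 0.076]
ft_force: [0.6, -0.3, 0.0]
width: 48.2
```

Emit:
{"name": "jog_arm", "arguments": {"steps": [{"dp": [-0.5,-0.4,0.3],"turn": [0,0,0],"claw": 0.55},{"dp": [-1,-1,0.5],"turn": [0,0,0],"claw": 0.55},{"dp": [-1,-1,0.5],"turn": [0,0,0],"claw": 0.55}]}}

```text
t: 36.93
ee_pos: [519.1, -243.5, 127.9]
orientation: [-1.572, -0.091, 0.078]
ft_force: [0.7, -0.9, -0.0]
width: 48.2
```

Emit:
{"name": "jog_arm", "arguments": {"steps": [{"dp": [-0.5,-0.4,0.3],"turn": [0,0,0],"claw": 0.55},{"dp": [-1,-1,0.5],"turn": [0,0,0],"claw": 0.55},{"dp": [-1,-1,0.5],"turn": [0,0,0],"claw": 0.55},{"dp": [-1,-1,0.5],"turn": [0,0,0],"claw": 0.55}]}}

```text
t: 37.27
ee_pos: [436.2, -327.8, 169.5]
orientation: [-1.575, -0.089, 0.074]
ft_force: [0.4, -0.1, -1.5]
width: 48.4
```

```bash
python3 -c "
from seg import *
from st import st
st()
u,v=np.meshgrid(np.arange(560),np.arange(420)); o=[]
for n in('scene','top'):
    d=cam(n);d0=pickle.load(open(n+'0.pkl','rb'))
    if n=='scene': o.append(cv2.resize(d['img'][130:290,200:340,::-1],None,fx=3,fy=3))
    else: o.append(cv2.resize(d['img'][120:280,195:375,::-1],None,fx=2.1,fy=3))
    for nm,dd in(('before',d0),('after',d)):
        h=masks(dd)['hsv']; m=(abs(h[...,0]-89)<8)&(h[...,1]>100)&(h[...,2]>40); m=comp(m,seed(dd,(560,100,5)))
        c=max(cv2.findContours(m.astype(np.uint8),0,1)[0],key=cv2.contourArea).reshape(-1,2); e=cv2.fitEllipse(plane(dd,cv2.convexHull(c).reshape(-1,2),20)[:,:2].astype(np.float32))
        P=pts(dd); a=np.degrees(0); q=P.reshape(-1,3)
        t=(P[...,2]>13)&(P[...,2]<27)&(P[...,0]>520)&(P[...,0]<745)&(P[...,1]<8)&(P[...,1]>-275)
        t=cv2.morphologyEx(t.astype(np.uint8),cv2.MORPH_CLOSE,np.ones((3,3))); t=comp(t,seed(dd,(715,-135,20)))
        r=cv2.minAreaRect(plane(dd,np.c_[u[t],v[t]],20)[:,:2].astype(np.float32))
        print(n,nm,'dish',np.round(e[0],1),'tray',np.round(r[0],1),np.round(r[1],1),round(r[2],1))
    P=pts(d)
    for nm,c,R in(('tin_s',(591,100),15),('tin_b',(642,-72),22),('brush',(597,-162),12),('keyl head',(676,-204),10),('keys head',(640,142),10),('trayfloor',(620,-220),8)):
        q=P[(abs(P[...,0]-c[0])<R)&(abs(P[...,1]-c[1])<R)]; print(n,nm,'z med',np.nanmedian(q[:,2]).round(1),'p10-90',np.nanpercentile(q[:,2],[10,90]).round(1))
cv2.imwrite('pics/end.png',np.hstack([x[:480] for x in o]))
"
```

```text
t 37.27 pos [ 436.2 -327.8  169.5] jawyaw 5.91 down [ 0.01  -0.005 -1.   ] F [ 0.4 -0.1 -1.5] w 48.4 q [-0.67  0.34  1.84  0.    0.96 -0.77]
scene before dish [608.2 128.2] tray [ 635.5 -134. ] [164.8 235.5] 6.2
scene after dish [608.2 128.1] tray [ 635.4 -134.2] [164.6 236. ] 6.2
scene tin_s z med 25.2 p10-90 [22.1 27.7]
scene tin_b z med 30.2 p10-90 [27.5 32.8]
scene brush z med 47.3 p10-90 [45.4 49.5]
scene keyl head z med 13.8 p10-90 [11.8 17.6]
scene keys head z med 12.8 p10-90 [11.1 15.2]
scene trayfloor z med 5.4 p10-90 [2.4 7.7]
top before dish [606.  129.4] tray [ 631.6 -131.8] [163.5 231.9] 5.5
top after dish [606.1 129.4] tray [ 631.7 -131.8] [163.4 231.9] 5.6
top tin_s z med 24.6 p10-90 [20.6 29.2]
top tin_b z med 30.9 p10-90 [26.2 35.5]
top brush z med 47.2 p10-90 [42.9 52.7]
top keyl head z med 15.1 p10-90 [ 9.1 21.1]
top keys head z med 15.4 p10-90 [10.2 20.8]
top trayfloor z med 5.1 p10-90 [1.7 9. ]
```

View pics/end.png

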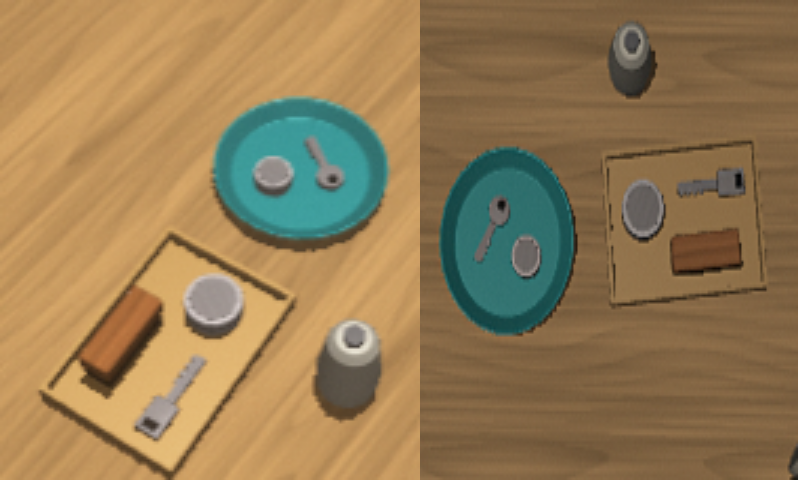

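In both views all five items lie apart and flat: dish at (300,170), tray at (170,350) in the left half. Their tops stand at floor plus item height, and the dish and tray have not moved. I'll hand it in.

```bash
python3 -c "
from st import *
print(ctrl.close_job())"
```

```text
the job is handed in; nothing more can be done
None
```

I set both sets out in the order asked and handed the job in at about 37 s. The short key and small tin are in the dish. The long key, large tin and brush (on its bristles) are in the tray.

**Last checks, from both cameras**
- **Resting flat:** the tops measured about 25, 30 and 47 mm for the small tin, large tin and brush, and 13–15 mm for the key heads. That matches each thing standing on the 5 mm floor, to within the 1–2 mm depth noise.
- **Spacing:** nothing overlaps or touches a rim.
- **Dish and tray:** they stand within about 0.2 mm of where they started.
- **Bystanders:** the box, freshener and hook plate were never touched. I did not re-measure their positions at the end.
- **Forces:** I lowered each thing until the floor pushed back lightly. The readings, taken at the end of each move, never passed about 11 N.

**What went wrong or disagreed**
- **Reported tool height:** it reads about 25 mm too low, since the fingertips touched the table at a reported −25 mm. My first two grasps of the short key closed on air above it, and the key did not move. I then worked with that offset.
- **Camera agreement:** the two views differ by 2–4 mm on the dish, tray and brush positions, so I used averages.

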